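# Depth-check a freshly moulded sleeve with a collar gauge

### The arm

A 7-joint arm with a two-finger parallel gripper is mounted at the origin on a cart in front of the work surface, level with it; the furniture and walls round the work are solid. World frame = base frame: x ahead of the robot, y to its left, z up, the work surface at z = 0. Lengths are in m, angles in rad, forces in N, time in s.
With the tool pointing down it reaches from about 0.425 to 0.925 m from the base axis. Payload 6.8 kg.
Tool frame: the origin (TCP) lies on the mounting face of the last link; the fingertips stand 173 mm ahead of it and the grasp point (between the pads) lies 155 mm ahead of it; y points along the fingers, x is the direction in which the jaws open and shut, and the axes are right-handed (so a half turn about y gives the same grasp; the last joint's range is limited). The gripper opens to 85 mm and grips with 20 to 120 N. Pads are 22 mm wide; open, the fingers measure 114 mm over their backs; the gripper's body (76 mm by 85 mm) begins 54 mm behind the grasp point. The pads swing forward as they close: fully open they stand 13 mm farther back than shut.
Start: joints at [-1.369, 0.477, 0.022, 1.555, -0.011, 1.109, -0.083], TCP at [0.206, 0.643, 0.405] pointing down, gripper open.
Joint ranges: [-2.96, 2.96], [-0.34, 2.1], [-1.41, 1.46], [0.24, 2.44], [-1.37, 4.51], [0.17, 1.92], [-2.96, 2.96]. Speed limits (rad/s): [2.39, 2.39, 3.14, 3.14, 3.14, 3.14, 3.14].

### API

Orientations are given as a rotation vector (axis times angle).
In Python, from bench import r gives the robot as it stands.
- The arm moves only by the tool step_arm, never from a script. Its arguments are lists of equal length, an entry for each row: "xyz": the shift along the tool's x, y, z scaled (see below), a list of three; "rotation": the turn, a rotation vector about the tool's x, y, z scaled (see below), a list of three. A call has 1 to 20 rows; each row is the pose to reach, as a shift and turn from the pose measured when the call began, along the tool's axes at that moment; what a row does not reach only later rows make up. The controller multiplies each number of a shift by 30 cm and each number of a turn by 90 degrees. A row lasts 1/8 s, in which the tool goes at most 62.5 mm and 10.7 degrees, less where a joint would pass 70% of its speed; a pose out of reach is approached as far as the arm can. A call with a number of a shift or a turn outside -1 to 1 is refused whole. A call with a gripper value outside its range is refused whole. "grip" is the closure, from 0 (fully open) to 1 (shut), set as the call begins (left out, the last holds). The fingers move at their own pace and stop on an object; "force" is the grip in N (left out, the last holds). Time passes only in rows, so rows that repeat a pose let the fingers close. It gives the time, the measured TCP pose, the force and the opening at its end, in the units of the state.
- r.get_obs(): the state, without advancing time (a new reading comes with each control period).
- r.grab_frame(name): name is "side" or "top" or "wrist"; returns a dict with "pixels" (480x640x3 uint8, red, green, blue), "fx", "fy", "cx", "cy" (pixels), "position" and "attitude" of the camera in the world; the wrist camera has in their place "mount" (4x4, takes a point from camera to tool coordinates, whose origin is the TCP and whose axes are the tool frame's). Camera axes: x right, y down, z forward; pixel columns grow to the right and rows downward; lengths in m; the calibration is good to about 2 mm. A picture is of the moment at which its call begins: read the wrist's pose just before it. There is no depth.
- r.hand_in(): hands the job in, once; it reports no verdict.
The state is a dict: "clock": time; "joints": joint angles; "qvel": joint speeds; "tau": joint torques, N m; "tcp_pos": TCP position; "orientation": TCP orientation; "contact_force": force on the tool from outside, world axes, zero at the start; "moment": the same for the moment, N m; "grip_width": finger opening in m.
Only numpy, scipy, OpenCV 4.12 (cv2) and the standard library are available. Lean on these libraries where they do the work, as an engineer would, in place of code of your own. Each camera call takes 0.05 s, during which the arm holds its last target.

### The job

Lift the white moulded sleeve out of the open mould and lay it in the vee rest, flange end to the front just ahead of the front plate, then let go of it. Take the depth gauge from its rack, push it into the sleeve's bore until its collar stops on the flange, so that the bottom of the bore pushes the sliding stylus back, and draw it out without disturbing the stylus. Finish while still holding the gauge: keep it level and still, at least 15 cm above the worktop, so that the tip can be read; leave the petri dish, tweezers and white cap alone.

Things in the scene. Friction and masses are not known exactly. Their poses are not given: they have to be found in the camera images.
- mould: Open half of a steel mould, fixed, 144 x 90 mm, flat face 34 mm above the worktop, 10 mm pins at two opposite corners. Origin: centre of its underside; x along the cavity. The sleeve lies in it, axis along x, 38 mm above the worktop. Midway along both long sides a notch 50 mm wide, cut down to 12 mm above the worktop, leaves room for fingers beside the sleeve.
- sleeve: Loose white plastic tube, about 90 g, 36 mm in diameter, 92 mm long, closed at its +x end; flange 46 mm in diameter, 6 mm thick, at its open -x end. Bore 20 mm wide, 84 mm deep from the flange's front face. Origin: on the axis at mid length; x along the axis from mouth to closed end. It starts lying in the mould, mouth towards the mould's -x end.
- sleeve_mouth (a point): Centre of the mouth of the sleeve's bore, in the flange's front face, 46 mm from the sleeve's origin along its -x.
- vee_rest: Fixed rest: dark base 120 x 70 x 10 mm with two aluminium vee plates, each 10 mm thick, 60 mm wide, 55 mm high, at x -40 to -30 and 28 to 38 mm; 58 mm between them are free for fingers (plate feet 14 mm high). Origin: centre of its underside; x from its front, which looks roughly to the robot, to its back; z up.
- rest_seat (a point): Where the sleeve's origin lies when the sleeve rests in the vees (axis along the rest's x, 60 mm above the worktop) with the back of its flange touching the front plate. Lay it down 3 to 6 mm, at most 15 mm, ahead of this (towards the rest's -x), so that the flange clears the plate; the gauge then pushes it back until the flange stops on the plate.
- rack: Fixed rack: a pale wooden base 120 x 50 x 8 mm with two grey vee plates 30 and 36 mm wide, under tube and handle, that carry the gauge level. Origin: on its underside, under the gauge's collar face; x along the gauge.
- gauge: Loose steel depth gauge, about 120 g, lying level in the rack, axis 45 mm above the worktop. Origin: on the axis at the collar's front face; x towards the tip. Round handle 16 mm in diameter, x -84 to -14 mm (free for fingers from -68 to -20 mm); collar 30 mm in diameter, -8 to 0; tube 12 mm in diameter, 0 to 50; from the tube comes the graduated stylus, 7 mm in diameter.
- gauge_tip (a point): Tip of the gauge's stylus: 106 mm ahead of the collar face when the stylus is fully out, less the value of the joint.
- stylus (a joint): How far the stylus is pushed back into the gauge (m): 0 fully out, 0.045 at most. It slides against about 2 N of friction and stays where it is left. It starts between 0 and 0.010. With the collar on the flange of the sleeve and the tip on the bottom of the bore it reads 0.022.
- petri: Bystander: glass petri dish, 102 mm in diameter, 20 mm high; origin under its centre.
- tweezers: Bystander: steel tweezers, 130 mm long, lying near the front edge; origin under the middle.
- white_cap: Bystander: white screw cap, 54 mm in diameter, 26 mm high; origin under its centre.
There are look-alikes about, which are no part of the job. Of the things that look like the gauge, the larger one is meant.

How it is judged:
By the outcome, as a careful person would: the job done as asked, in the order asked, and still so for the second after the job is handed in, while the arm keeps its last pose, push and grip.
It also fails if it takes over 62 s, if anything falls off the work surface, if the arm or the gripper's body presses on something with over 40 N, if the wrist force passes 120 N, or if a joint passes its speed limit or range.

## Working session

There is one attempt and no reset: what is moved stays moved. The work goes in short steps, Python scripts to look and compute and a tool call to move; the robot and the scene stay as the last step left them, time stands still between calls to the robot, and variables do not carry over. Pictures are saved under pics/ and viewed, and the job is handed in when it is done.

Besides the shell and the picture viewer there is one more tool, called as name(argument=value, ...), one argument or row to a line, values as JSON. step_arm: Moves the arm, as the interface text tells. Its arguments: {"type":"object","properties":{"xyz":{"type":"array"},"rotation":{"type":"array"},"grip":{"type":"number"},"force":{"type":"number"}},"required":["xyz","rotation"]}

```bash
ls; mkdir -p pics
python3 - <<'E'
from bench import r
import cv2
o=r.get_obs(); print(o)
for n in("side","top","wrist"):
    f=r.grab_frame(n)
    cv2.imwrite(f"pics/{n}0.png",f["pixels"][...,::-1])
    print(n,{k:v for k,v in f.items() if k!="pixels"})
E
```

```text
pics
{'clock': 0.0, 'joints': array([-1.36911107,  0.47784299,  0.02235515,  1.55643759, -0.01148472,
        1.109316  , -0.08312625]), 'qvel': array([-6.10184011e-04, -3.03783903e-04, -8.83829769e-06,  6.38941387e-05,
       -5.18989134e-04, -7.64497072e-04, -1.53915099e-04]), 'tau': array([-6.15575536e-04, -5.96464384e+01,  1.60748642e+00, -2.81184125e+01,
        1.24319899e-02,  9.44002066e-03, -3.07556536e-05]), 'tcp_pos': array([0.2056957 , 0.64261351, 0.40370282]), 'orientation': array([-1.34124269, -0.97702783,  0.9793739 ]), 'contact_force': array([0.95088926, 0.50044296, 0.39817531]), 'moment': array([-0.01656247,  0.02054696, -0.04756645]), 'grip_width': 0.08535441457820359}
side {'fx': 559.6955480942541, 'fy': 559.6955480942541, 'cx': 328.590421980015, 'cy': 234.08000543631422, 'position': array([ 0.07587897, -0.89938287,  0.5669977 ]), 'attitude': array([-1.97381702,  0.49674701, -0.30436106])}
top {'fx': 437.5748126546313, 'fy': 437.5748126546313, 'cx': 320.57671703487097, 'cy': 233.77122554573398, 'position': array([ 0.41010806, -0.03026265,  0.9403855 ]), 'attitude': array([-2.17024684,  2.11718559, -0.13906697])}
wrist {'fx': 357.4715292306839, 'fy': 357.4715292306839, 'cx': 321.3179475236295, 'cy': 241.26175516143144, 'mount': array([[ 9.99999746e-01, -7.12272324e-04, -2.05567530e-05,
        -5.77560803e-04],
       [-1.63942653e-04, -2.58051764e-01,  9.66131078e-01,
         3.04153041e-02],
       [-6.93453135e-04, -9.66130830e-01, -2.58051815e-01,
         6.67945873e-02],
       [ 0.00000000e+00,  0.00000000e+00,  0.00000000e+00,
         1.00000000e+00]])}
```

View pics/side0.png

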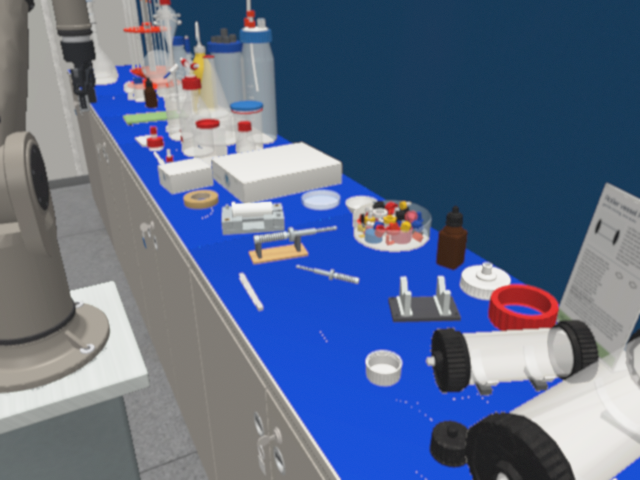

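View pics/top0.png

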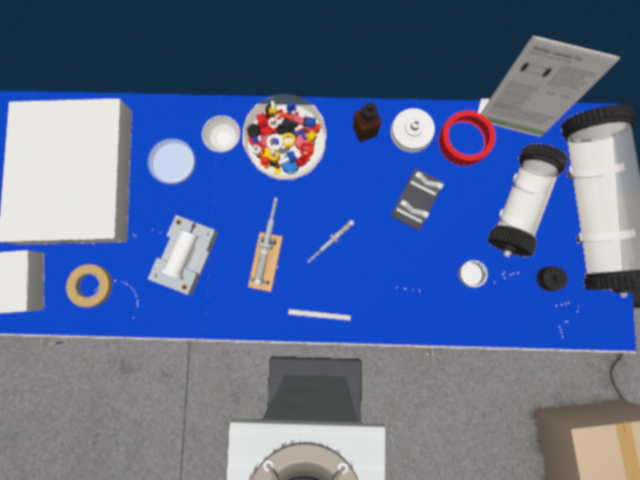

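View pics/wrist0.png

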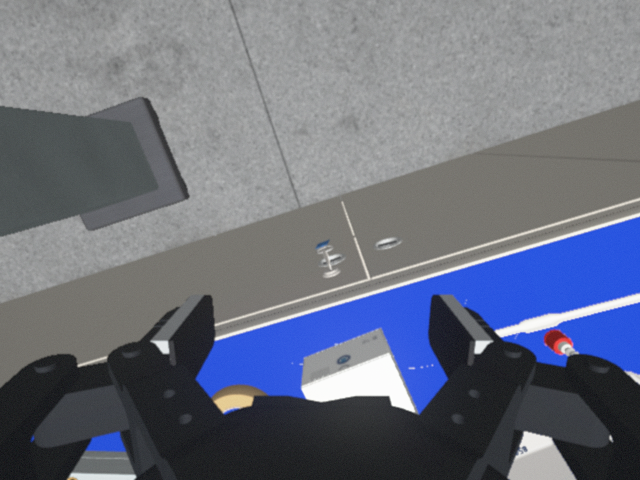

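```bash
cat > h.py <<'E'
from bench import r
import numpy as np, cv2
from scipy.spatial.transform import Rotation as R
def cam(n):
    o=r.get_obs(); f=r.grab_frame(n)
    K=np.array([[f["fx"],0,f["cx"]],[0,f["fy"],f["cy"]],[0,0,1]])
    if n=="wrist":
        T=np.eye(4);T[:3,:3]=R.from_rotvec(o["orientation"]).as_matrix();T[:3,3]=o["tcp_pos"]
        T=T@f["mount"]
    else:
        T=np.eye(4);T[:3,:3]=R.from_rotvec(f["attitude"]).as_matrix();T[:3,3]=f["position"]
    return f["pixels"],K,T
def bp(uv,z,K,T):
    d=T[:3,:3]@np.linalg.inv(K)@np.array([uv[0],uv[1],1.]); p=T[:3,3]
    return p+d*(z-p[2])/d[2]
def pj(P,K,T):
    P=np.atleast_2d(P); c=(P-T[:3,3])@T[:3,:3]; q=c@K.T; return q[:,:2]/q[:,2:]
def save(n,img,tag,K,T): 
    cv2.imwrite(f"pics/{tag}.png",img[...,::-1]); np.savez(f"pics/{tag}.npz",K=K,T=T)
def load(tag):
    d=np.load(f"pics/{tag}.npz"); return d["K"],d["T"]
def crop(src,tag,x0,y0,w,h,s):
    im=cv2.imread(f"pics/{src}.png")[y0:y0+h,x0:x0+w]
    im=cv2.resize(im,None,fx=s,fy=s,interpolation=cv2.INTER_CUBIC)
    for i in range(0,w,10): cv2.line(im,(i*s,0),(i*s,10 if i%50 else 20),(0,255,255),1)
    for i in range(0,h,10): cv2.line(im,(0,i*s),(10 if i%50 else 20,i*s),(0,255,255),1)
    cv2.imwrite(f"pics/{tag}.png",im)
def Rdown(yaw_x):
    """tool y down, tool x at world heading yaw_x"""
    x=np.array([np.cos(yaw_x),np.sin(yaw_x),0]);y=np.array([0,0,-1.]);z=np.cross(x,y)
    return np.c_[x,y,z]
def move(gp,Rm,o=None):
    """grasp point target -> numbers (xyz/0.3, rotvec/(pi/2)) and min rows"""
    o=o or r.get_obs(); R0=R.from_rotvec(o["orientation"]).as_matrix()
    tcp=np.array(gp)-Rm[:,1]*0.155
    d=R0.T@(tcp-o["tcp_pos"]); w=R.from_matrix(R0.T@Rm).as_rotvec()
    print("xyz",np.round(d/0.3,4),"rot",np.round(w/(np.pi/2),4),"rows>=",round(max(np.linalg.norm(d)/.0625,np.degrees(np.linalg.norm(w))/10.7),1))
def state():
    o=r.get_obs(); Rm=R.from_rotvec(o["orientation"]).as_matrix()
    print("t",round(o["clock"],2),"gp",np.round(o["tcp_pos"]+Rm[:,1]*.155,4),"x",np.round(Rm[:,0],3),"y",np.round(Rm[:,1],3),"F",np.round(o["contact_force"],1),"w",round(o["grip_width"],4),"q",np.round(o["joints"],2))
    return o
E
python3 - <<'E'
from h import *
state()
img,K,T=cam("top"); save("top",img,"top1",K,T)
img,K,T=cam("side"); save("side",img,"side1",K,T)
crop("top1","t_m",130,180,170,130,4)
crop("top1","t_r",300,150,170,130,4)
crop("side1","s_c",190,160,290,180,2)
for n,uv,z in [("mould",(182,255),.034),("gauge",(265,255),.045),("rest",(418,200),.03),("petri",(172,162),.02),("cap",(473,274),.026)]:
    print(n,bp(uv,z,K:=load("top1")[0],load("top1")[1]).round(3))
E
```

```text
t 0.15 gp [0.2057 0.6425 0.2489] x [ 0.305  0.952 -0.001] y [-0.    -0.001 -1.   ] F [ 0.2  0.4 -0.3] w 0.0849 q [-1.37  0.48  0.02  1.56 -0.01  1.11 -0.08]
mould [0.486 0.268 0.034]
gauge [0.489 0.094 0.045]
rest [ 0.616 -0.224  0.03 ]
petri [0.69  0.309 0.02 ]
cap [ 0.462 -0.338  0.026]
```

View pics/t_m.png

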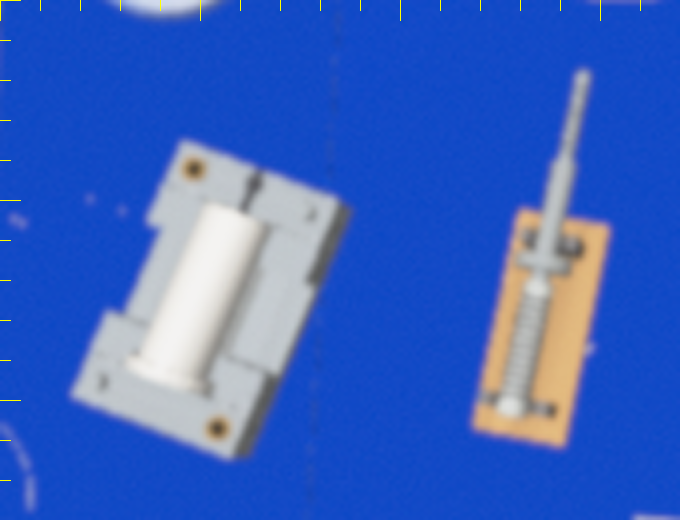

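View pics/t_r.png

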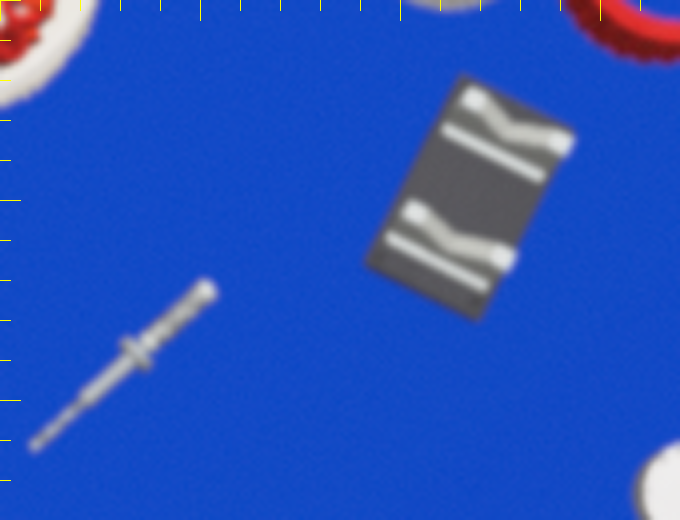

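View pics/s_c.png

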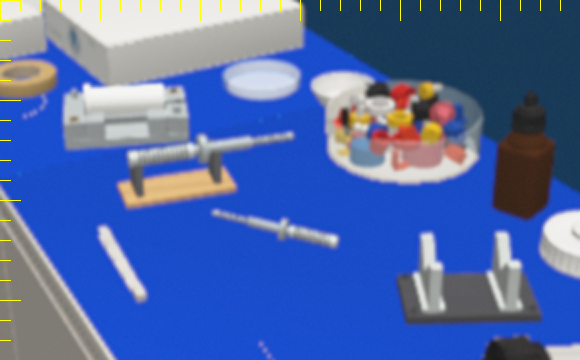

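```bash
cat >> h.py <<'E'
from scipy.optimize import least_squares
def fit(model,px,K,T,p0):
    """model pts (local xyz), px -> x,y,yaw"""
    model=np.array(model,float);px=np.array(px,float)
    def W(p):
        c,s=np.cos(p[2]),np.sin(p[2]); return model@np.array([[c,s,0],[-s,c,0],[0,0,1]])+[p[0],p[1],0]
    s=least_squares(lambda p:(pj(W(p),K,T)-px).ravel(),p0)
    print("fit",s.x.round(4),"deg",np.degrees(s.x[2]).round(2),"res px",s.fun.reshape(-1,2).round(1).tolist()); return s.x
E
python3 - <<'E'
from h import *
K,T=load("top1")
c=lambda l,x0,y0:[(x0+a/4,y0+b/4) for a,b in l]
m=fit([(.072,.045,.034),(.072,-.045,.034),(-.072,-.045,.034),(-.072,.045,.034)],c([(182,140),(340,200),(233,458),(72,396)],130,180),K,T,[.486,.268,-.35])
v=fit([(.06,.035,.01),(-.06,-.035,.01),(-.06,.035,.01)],c([(463,75),(480,320),(367,262)],300,150),K,T,[.6,-.22,-.4])
g=fit([(.1,0,.045),(0,0,.045),(-.084,0,.045)],c([(583,75),(543,262),(508,410)],130,180),K,T,[.5,.1,-.2])
g=fit([(.0,0,.045),(-.084,0,.045)],c([(543,262),(508,410)],130,180),K,T,[.5,.1,-.2])
s=fit([(-.046,0,.038),(.046,0,.038)],c([(163,374),(236,210)],130,180),K,T,[.49,.27,-.4])
# move above mould for a look: camera at tool z +0.067
for yaw in (m[2]+np.pi/2,m[2]-np.pi/2):
    move([m[0],m[1],.22],Rdown(yaw))
E
```

```text
fit [ 0.4877  0.2691 -0.3354] deg -19.22 res px [[0.1, -0.0], [-0.1, -0.2], [-0.2, 0.1], [0.1, 0.1]]
fit [ 0.6224 -0.2282 -0.4636] deg -26.56 res px [[0.1, -0.8], [0.4, 0.7], [-0.5, 0.1]]
fit [ 0.5115  0.0934 -0.1761] deg -10.09 res px [[0.3, -0.9], [-0.1, -1.2], [-0.3, 2.0]]
fit [ 0.5124  0.0926 -0.1877] deg -10.75 res px [[0.3, -1.6], [-0.3, 1.5]]
fit [ 0.4902  0.2718 -0.355 ] deg -20.34 res px [[-0.0, 0.0], [0.0, -0.0]]
xyz [-0.8997  0.0983 -1.2748] rot [ 0.      0.0163 -0.0005] rows>= 7.5
xyz [-0.8997  0.0983 -1.2748] rot [-8.0000e-04 -1.9837e+00 -1.0000e-04] rows>= 16.7
```

step_arm(
  xyz=[
    [-0.1, 0, -0.14],
    [-0.24, 0, -0.34],
    [-0.38, 0, -0.54],
    [-0.52, 0, -0.74],
    [-0.66, 0, -0.94],
    [-0.7, 0.02, -1.0],
    [-0.7, 0.02, -1.0],
  ],
  rotation=[
    [0, 0.01, 0],
    [0, 0.016, 0],
    [0, 0.016, 0],
    [0, 0.016, 0],
    [0, 0.016, 0],
    [0, 0.016, 0],
    [0, 0.016, 0],
  ],
)

```text
clock: 1.12
tcp_pos: [0.4308, 0.3461, 0.3983]
orientation: [-1.356, -0.951, 0.953]
contact_force: [-0.9, 0.3, 0.5]
grip_width: 0.0853
```

Run:
```python
from h import *
state()
# camera centred over the mould: put grasp point so cam sees; cam looks -z w/ tilt 15deg toward tool -z
move([.4877+.03,.2691-.01,.24],Rdown(-.3354+np.pi/2))
```

```text
t 1.12 gp [0.4309 0.3456 0.2433] x [ 0.338  0.941 -0.003] y [ 0.001 -0.003 -1.   ] F [-0.9  0.3  0.5] w 0.0853 q [-0.91  0.28  0.14  1.87 -0.04  1.    0.48]
xyz [-0.1751  0.0122 -0.3706] rot [ 0.0012 -0.0058 -0.0017] rows>= 2.0
```

step_arm(
  xyz=[
    [-0.09, 0, -0.18],
    [-0.17, 0.01, -0.34],
    [-0.175, 0.012, -0.37],
    [-0.175, 0.012, -0.37],
  ],
  rotation=[
    [0.001, -0.006, -0.002],
    [0.001, -0.006, -0.002],
    [0.001, -0.006, -0.002],
    [0.001, -0.006, -0.002],
  ],
)

```text
clock: 1.62
tcp_pos: [0.5174, 0.2599, 0.3948]
orientation: [-1.349, -0.959, 0.958]
contact_force: [1.1, -0.4, -0.1]
grip_width: 0.0854
```

Run:
```python
from h import *
state()
img,K,T=cam("wrist"); save("wrist",img,"w1",K,T)
```

```text
t 1.62 gp [0.5174 0.26   0.2398] x [0.329 0.944 0.001] y [-0.     0.001 -1.   ] F [ 1.1 -0.4 -0.1] w 0.0854 q [-0.73  0.33  0.2   1.81 -0.08  1.01  0.73]
```

View pics/w1.png

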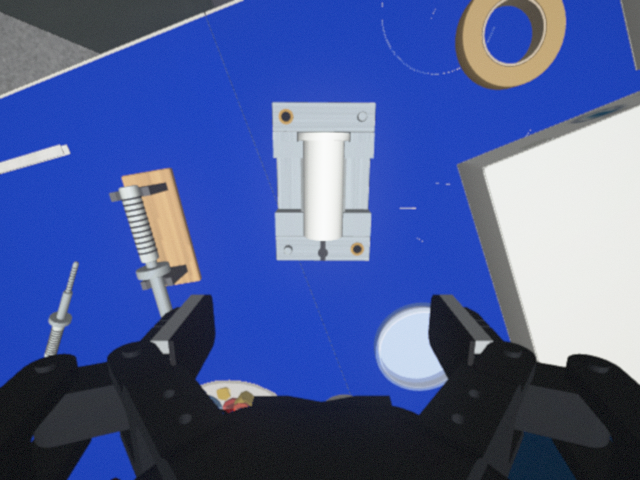

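Run:
```python
from h import *
crop("w1","w1c",260,90,130,180,4) 
crop("w1","w1g",100,150,130,180,4)
```

```text
(no output)
```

View pics/w1c.png

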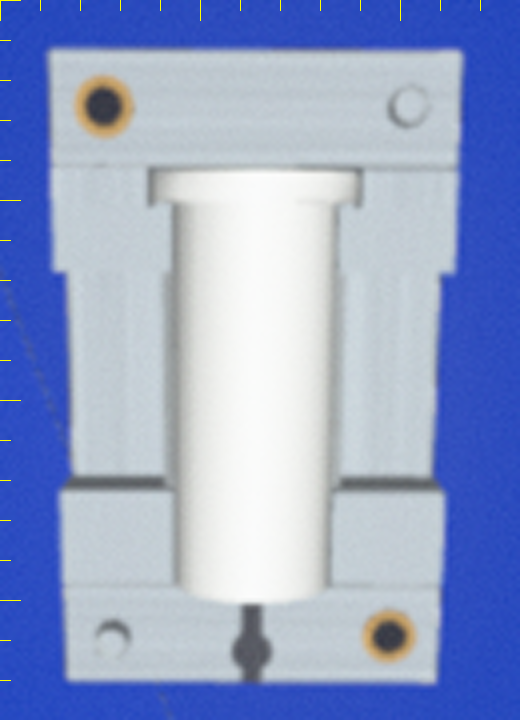

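View pics/w1g.png

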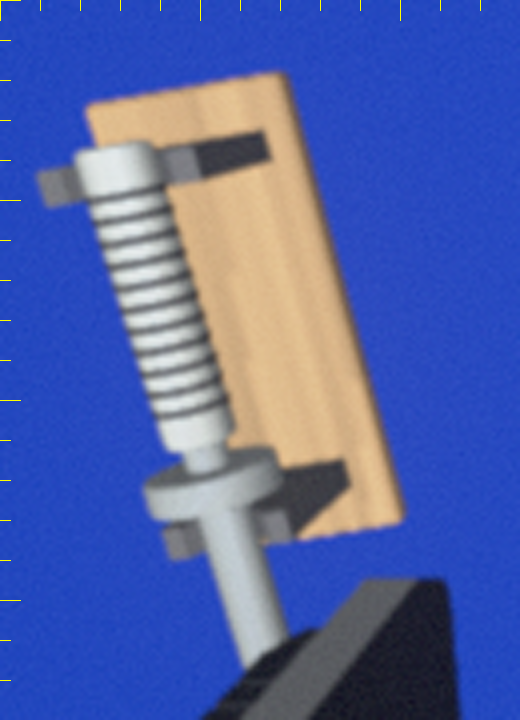

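Run:
```python
from h import *
K,T=load("w1")
c=lambda l,x0,y0:[(x0+a/4,y0+b/4) for a,b in l]
m=fit([(-.072,-.045,.034),(-.072,.045,.034),(.072,.045,.034),(.072,-.045,.034)],c([(50,50),(462,50),(437,682),(67,682)],260,90),K,T,[.486,.268,-.35])
s=fit([(-.046,0,.044),(.046,0,.046)],c([(256,170),(253,600)],260,90),K,T,[.49,.27,-.4])
# gauge: handle end centre, collar
g=fit([(-.084,0,.045),(-.014,0,.045),(-.004,0,.045)],c([(113,150),(196,440),(213,484)],100,150),K,T,[.51,.093,-.18])
# notch centre: edges at crop y 272 & 485 (z .034)
for y in(272,478): print(bp((260+256/4,90+y/4),.034,K,T).round(4))
state()
yaw=m[2]+np.pi/2
move([s[0],s[1],.09],Rdown(yaw))
move([s[0],s[1],.038],Rdown(yaw))
```

```text
fit [ 0.4885  0.2717 -0.3394] deg -19.45 res px [[-0.5, -0.3], [0.3, 0.1], [0.2, 0.3], [0.0, -0.0]]
fit [ 0.489   0.2715 -0.3415] deg -19.57 res px [[-0.0, 1.5], [0.0, -1.7]]
fit [ 0.5134  0.0927 -0.1822] deg -10.44 res px [[-0.2, -0.7], [0.8, 0.9], [-0.6, -0.1]]
[0.465  0.2803 0.034 ]
[0.5093 0.265  0.034 ]
t 1.68 gp [0.5166 0.2609 0.2398] x [0.327 0.945 0.001] y [-0.001  0.001 -1.   ] F [-1.   0.7 -0. ] w 0.0851 q [-0.73  0.33  0.2   1.81 -0.08  1.01  0.73]
xyz [0.0033 0.4995 0.0985] rot [-0.0005  0.0039  0.0005] rows>= 2.4
xyz [0.0032 0.6729 0.0984] rot [-0.0005  0.0039  0.0005] rows>= 3.3
```

step_arm(
  xyz=[
    [0.002, 0.16, 0.05],
    [0.003, 0.32, 0.098],
    [0.003, 0.5, 0.098],
    [0.003, 0.56, 0.098],
    [0.003, 0.62, 0.098],
    [0.003, 0.66, 0.098],
    [0.003, 0.672, 0.098],
    [0.003, 0.672, 0.098],
  ],
  rotation=[
    [0, 0.004, 0],
    [0, 0.004, 0],
    [0, 0.004, 0],
    [0, 0.004, 0],
    [0, 0.004, 0],
    [0, 0.004, 0],
    [0, 0.004, 0],
    [0, 0.004, 0],
  ],
)

```text
clock: 2.68
tcp_pos: [0.4895, 0.2715, 0.1938]
orientation: [-1.35, -0.956, 0.954]
contact_force: [0.2, 0.1, 0.1]
grip_width: 0.0851
```

Run:
```python
from h import *
state()
move([.4887,.2716,.038],Rdown(-.3405+np.pi/2))
img,K,T=cam("wrist"); save("wrist",img,"w2",K,T)
```

```text
t 2.67 gp [0.4895 0.2718 0.0388] x [0.333 0.943 0.002] y [ 0.     0.002 -1.   ] F [0.2 0.1 0.1] w 0.0851 q [-0.72  0.58  0.13  1.99 -0.14  0.58  0.74]
xyz [-0.0006  0.0027  0.0026] rot [-0.0001  0.0004  0.001 ] rows>= 0.0
```

View pics/w2.png

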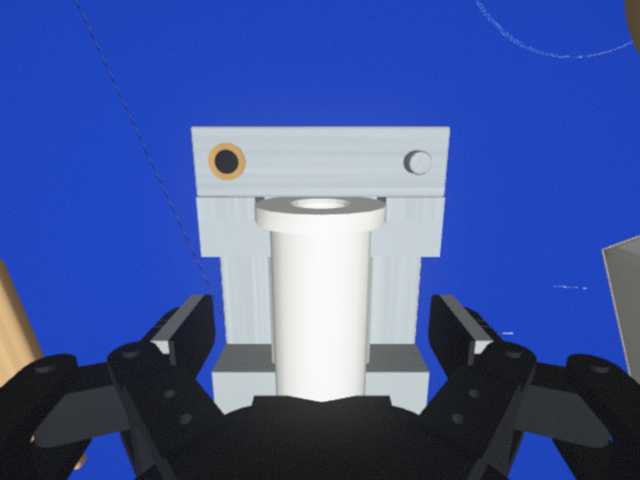

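step_arm(
  xyz=[
    [0, 0.002, 0.002],
    [0, 0.002, 0.002],
    [0, 0.002, 0.002],
    [0, 0.002, 0.002],
    [0, 0.002, 0.002],
    [0, 0.002, 0.002],
  ],
  rotation=[
    [0, 0, 0],
    [0, 0, 0],
    [0, 0, 0],
    [0, 0, 0],
    [0, 0, 0],
    [0, 0, 0],
  ],
  grip=1,
  force=50,
)

```text
clock: 3.48
tcp_pos: [0.489, 0.2713, 0.1942]
orientation: [-1.35, -0.956, 0.954]
contact_force: [-3.0, -2.1, 10.3]
grip_width: 0.0383
```

Run:
```python
from h import *
state()
```

```text
t 3.48 gp [0.489  0.2715 0.0392] x [0.334 0.943 0.001] y [ 0.     0.001 -1.   ] F [-3.  -2.1 10.3] w 0.0383 q [-0.72  0.58  0.13  1.99 -0.14  0.58  0.73]
```

step_arm(
  xyz=[
    [0, 0, 0.0],
    [0, -0.01, 0.0],
    [0, -0.03, 0],
    [0, -0.06, 0],
    [0, -0.12, 0],
    [0, -0.22, 0],
    [0, -0.34, 0],
    [0, -0.45, 0],
    [0, -0.5, 0],
    [0, -0.5, 0],
  ],
  rotation=[
    [0, 0, 0],
    [0, 0, 0],
    [0, 0, 0],
    [0, 0, 0],
    [0, 0, 0],
    [0, 0, 0],
    [0, 0, 0],
    [0, 0, 0],
    [0, 0, 0],
    [0, 0, 0],
  ],
)

```text
clock: 4.72
tcp_pos: [0.4891, 0.271, 0.3457]
orientation: [-1.35, -0.958, 0.952]
contact_force: [-0.5, -0.3, -1.5]
grip_width: 0.0347
```

Run:
```python
from h import *
state()
img,K,T=cam("wrist"); save("wrist",img,"w3",K,T)
img,K,T=cam("side"); save("side",img,"side3",K,T)
crop("side3","s3c",190,110,200,150,4)
```

```text
t 4.72 gp [0.4895 0.2715 0.1907] x [0.334 0.943 0.004] y [ 0.002  0.003 -1.   ] F [-0.5 -0.3 -1.5] w 0.0347 q [-0.77  0.35  0.19  1.91 -0.08  0.88  0.69]
```

View pics/w3.png

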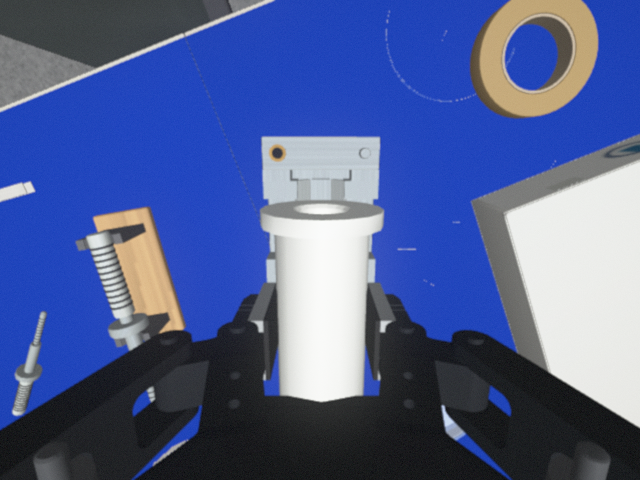

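View pics/s3c.png

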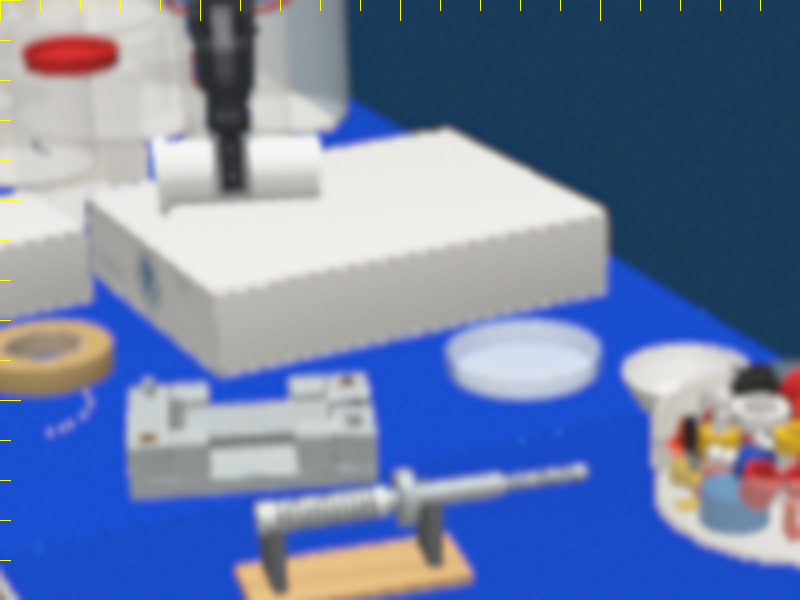

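Run:
```python
from h import *
f=r.grab_frame("wrist"); M=f["mount"]
K,T=load("w3")
for uv in ((321,209),(322,203)):
    d=M[:3,:3]@np.linalg.inv(K)@np.array([*uv,1.]); p=M[:3,3]
    print((p+d*(.155-p[1])/d[1]).round(4))
y=-.4636
o=state()
move([.6224+.08*np.cos(y),-.2282+.08*np.sin(y),.24],Rdown(y+np.pi/2))
crop("w3","w3c",250,190,150,100,5)
```

```text
[-0.0007  0.155   0.0453]
[-0.0004  0.155   0.0474]
t 4.88 gp [0.4882 0.2709 0.188 ] x [ 0.333  0.943 -0.001] y [-0.002 -0.    -1.   ] F [ 0.3  0.5 -0.7] w 0.0343 q [-0.77  0.36  0.18  1.91 -0.08  0.88  0.69]
xyz [-1.4525 -0.1743 -1.24  ] rot [-0.001   0.0787 -0.0004] rows>= 9.2
```

View pics/w3c.png

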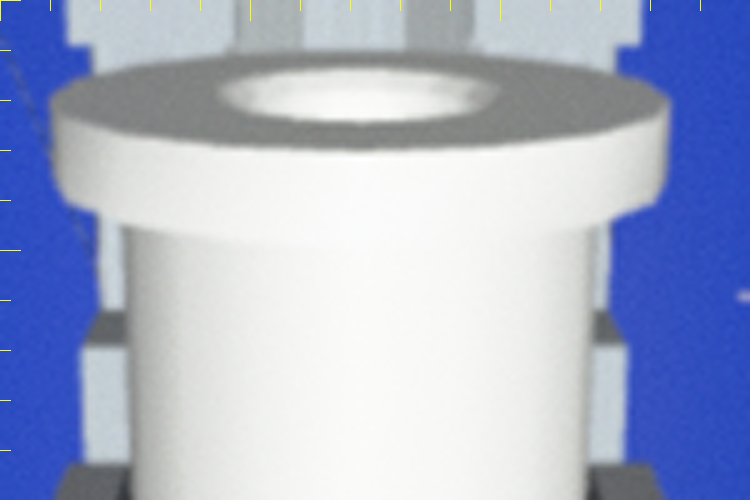

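step_arm(
  xyz=[
    [-0.06, -0.06, -0.05],
    [-0.2, -0.1, -0.17],
    [-0.35, -0.14, -0.3],
    [-0.5, -0.17, -0.43],
    [-0.65, -0.17, -0.56],
    [-0.8, -0.17, -0.69],
    [-0.9, -0.17, -0.78],
    [-0.96, -0.17, -0.83],
    [-0.96, -0.17, -0.83],
  ],
  rotation=[
    [0, 0.01, 0],
    [0, 0.02, 0],
    [0, 0.03, 0],
    [0, 0.04, 0],
    [0, 0.05, 0],
    [0, 0.06, 0],
    [0, 0.07, 0],
    [0, 0.078, 0],
    [0, 0.078, 0],
  ],
)

```text
clock: 6.0
tcp_pos: [0.6271, -0.0858, 0.3937]
orientation: [-1.394, -0.858, 0.861]
contact_force: [0.5, 0.2, -1.1]
grip_width: 0.0349
```

Run:
```python
from h import *
o=state()
y=-.4636
move([.6224+.08*np.cos(y),-.2282+.08*np.sin(y),.24],Rdown(y+np.pi/2))
```

```text
t 6.0 gp [ 0.6268 -0.0859  0.2387] x [ 0.449  0.893 -0.002] y [-0.002 -0.001 -1.   ] F [ 0.5  0.2 -1.1] w 0.0349 q [-0.22  0.43  0.35  1.69 -0.17  1.05  1.29]
xyz [-0.4306 -0.0043 -0.466 ] rot [-0.0011 -0.0015 -0.0011] rows>= 3.0
```

step_arm(
  xyz=[
    [-0.1, 0, -0.11],
    [-0.22, 0, -0.24],
    [-0.34, 0, -0.37],
    [-0.42, 0, -0.45],
    [-0.43, -0.004, -0.466],
    [-0.43, -0.004, -0.466],
  ],
  rotation=[
    [0, 0, 0],
    [0, 0, 0],
    [0, 0, 0],
    [-0.001, -0.001, -0.001],
    [-0.001, -0.001, -0.001],
    [-0.001, -0.001, -0.001],
  ],
)

```text
clock: 6.75
tcp_pos: [0.6944, -0.2617, 0.3946]
orientation: [-1.391, -0.862, 0.862]
contact_force: [0.3, 1.1, -0.8]
grip_width: 0.0346
```

Run:
```python
from h import *
o=state()
img,K,T=cam("wrist"); save("wrist",img,"w4",K,T)
crop("w4","w4c",230,20,200,150,4)
```

```text
t 6.75 gp [ 0.6944 -0.2614  0.2396] x [0.446 0.895 0.001] y [-0.001  0.002 -1.   ] F [ 0.3  1.1 -0.8] w 0.0346 q [ 0.05  0.62  0.37  1.4  -0.23  1.17  1.55]
```

View pics/w4.png

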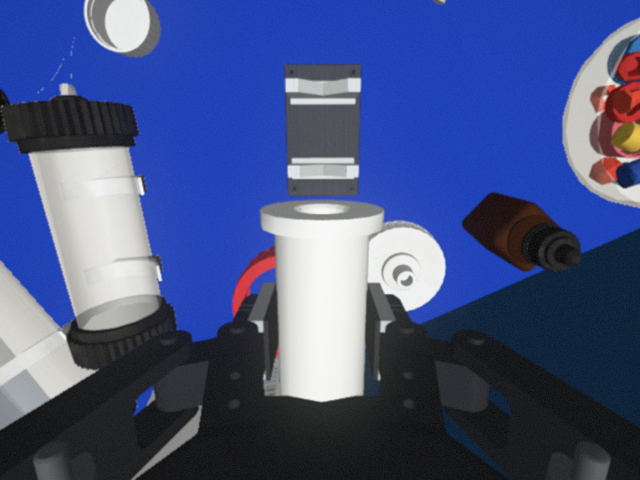

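View pics/w4c.png

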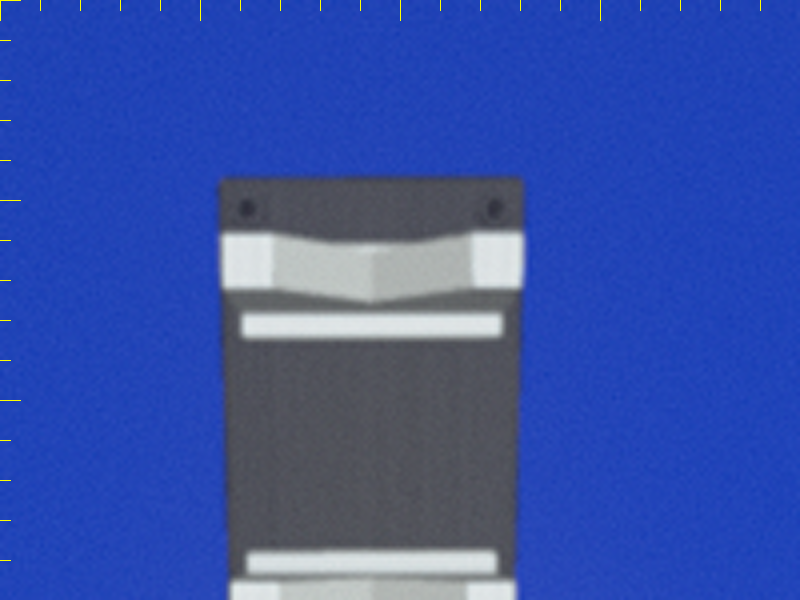

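Run:
```python
from h import *
crop("w4","w4d",260,50,130,155,5)
```

```text
(no output)
```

View pics/w4d.png

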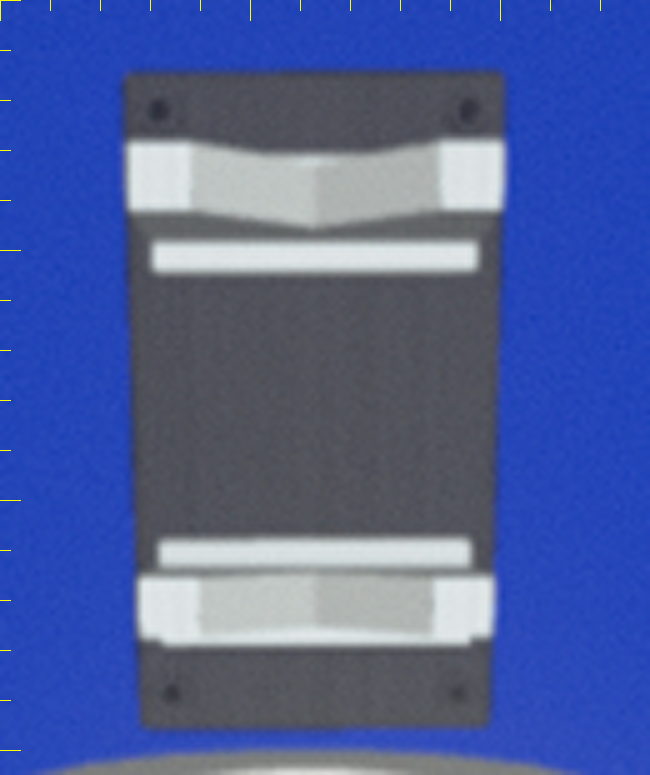

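Run:
```python
from h import *
K,T=load("w4")
c=lambda l,x0,y0:[(x0+a/5,y0+b/5) for a,b in l]
A=[(-.06,-.035,.01),(-.06,.035,.01),(.06,.035,.01),(.06,-.035,.01)];a=[(125,73),(505,73),(490,727),(140,727)]
B=[(-.04,-.03,.055),(-.04,.03,.055),(-.03,-.03,.055),(-.03,.03,.055),(.028,-.03,.055),(.028,.03,.055),(.038,-.03,.055),(.038,.03,.055)]
b=[(127,141),(504,140),(129,210),(503,210),(138,575),(494,575),(139,638),(493,638)]
p0=[.62,-.23,-.46]
fit(A,c(a,260,50),K,T,p0); fit(B,c(b,260,50),K,T,p0)
v=fit(A+B,c(a+b,260,50),K,T,p0)
# rest_seat: flange back at x=-40 -> flange front -46 -> origin 0. target origin at x=-0.0045
u=np.array([np.cos(v[2]),np.sin(v[2])]); n=np.array([-u[1],u[0]])
state()
# sleeve origin in tool: (-.0005,.155+.001,-.0007): tool z = -u, tool x = n
tgt=v[:2]+u*(-.0045)
gp=tgt+n*.0004-u*.0006   # gp = origin - offset
print(gp)
for z in(.12,.066): move([*gp,z],Rdown(v[2]+np.pi/2))
```

```text
fit [ 0.6245 -0.2253 -0.462 ] deg -26.47 res px [[-0.6, -0.6], [0.6, -0.7], [0.3, 0.8], [-0.3, 0.9]]
fit [ 0.6241 -0.2253 -0.4615] deg -26.44 res px [[0.2, 0.2], [-0.1, 0.3], [0.1, -0.2], [-0.2, -0.3], [0.2, 0.3], [-0.2, 0.2], [0.3, -0.3], [-0.3, -0.4]]
fit [ 0.6242 -0.2253 -0.4617] deg -26.46 res px [[-0.7, -0.9], [0.5, -1.0], [0.2, 0.5], [-0.4, 0.6], [0.3, 0.3], [-0.0, 0.4], [0.2, -0.0], [-0.1, -0.1], [0.2, 0.4], [-0.2, 0.3], [0.3, -0.2], [-0.3, -0.3]]
t 6.8 gp [ 0.6944 -0.2608  0.2397] x [0.445 0.895 0.002] y [-0.     0.002 -1.   ] F [ 0.1  0.4 -0.1] w 0.0342 q [ 0.05  0.62  0.37  1.4  -0.23  1.17  1.55]
[ 0.61983494 -0.22264661]
xyz [0.0034 0.3993 0.2794] rot [-0.0008  0.0002  0.001 ] rows>= 2.3
xyz [0.0032 0.5793 0.2792] rot [-0.0008  0.0002  0.001 ] rows>= 3.1
```

step_arm(
  xyz=[
    [0.001, 0.05, 0.1],
    [0.003, 0.1, 0.23],
    [0.003, 0.2, 0.279],
    [0.003, 0.32, 0.279],
    [0.003, 0.4, 0.279],
    [0.003, 0.45, 0.279],
    [0.003, 0.5, 0.279],
    [0.003, 0.53, 0.279],
    [0.003, 0.54, 0.279],
    [0.003, 0.54, 0.279],
  ],
  rotation=[
    [0, 0, 0],
    [-0.001, 0, 0.001],
    [-0.001, 0, 0.001],
    [-0.001, 0, 0.001],
    [-0.001, 0, 0.001],
    [-0.001, 0, 0.001],
    [-0.001, 0, 0.001],
    [-0.001, 0, 0.001],
    [-0.001, 0, 0.001],
    [-0.001, 0, 0.001],
  ],
)

```text
clock: 8.05
tcp_pos: [0.62, -0.2229, 0.2331]
orientation: [-1.393, -0.863, 0.863]
contact_force: [0.5, 0.5, -0.5]
grip_width: 0.0349
```

Run:
```python
from h import *
state()
for z in (.066,.061): move([.6198,-.2226,z],Rdown(-.4617+np.pi/2))
img,K,T=cam("wrist"); save("wrist",img,"w5",K,T)
img,K,T=cam("side"); save("side",img,"side5",K,T)
crop("side5","s5c",350,210,160,120,5)
```

```text
t 8.05 gp [ 0.6201 -0.223   0.0781] x [0.445 0.895 0.   ] y [ 0.001 -0.    -1.   ] F [ 0.5  0.5 -0.5] w 0.0349 q [ 0.03  0.66  0.31  1.74 -0.27  0.78  1.58]
xyz [0.0007 0.0402 0.001 ] rot [0.0004 0.     0.    ] rows>= 0.2
xyz [0.0007 0.0569 0.001 ] rot [0.0004 0.     0.    ] rows>= 0.3
```

View pics/w5.png

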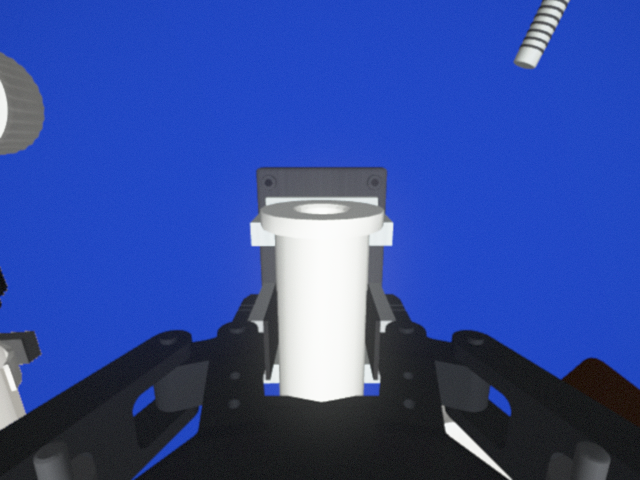

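View pics/s5c.png

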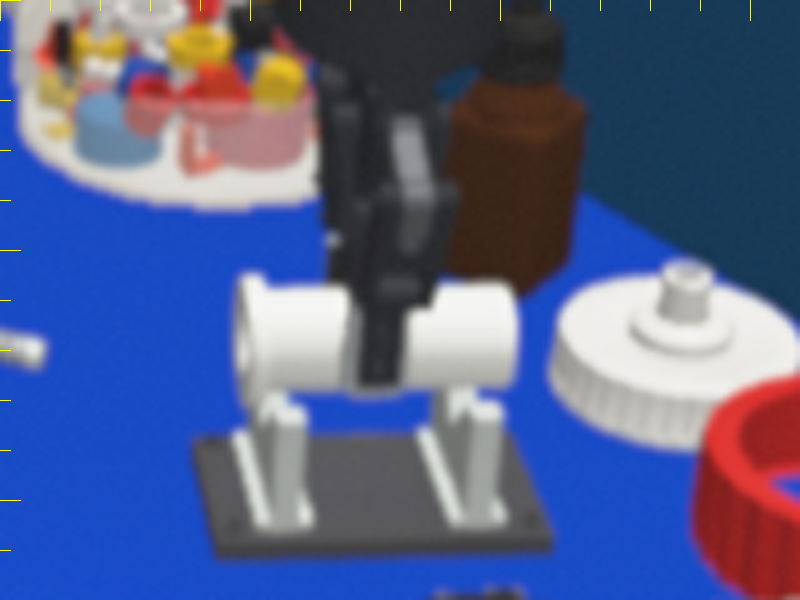

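step_arm(
  xyz=[
    [0, 0.02, 0.001],
    [0, 0.035, 0.001],
    [0, 0.045, 0.001],
    [0, 0.05, 0.001],
    [0, 0.05, 0.001],
  ],
  rotation=[
    [0, 0, 0],
    [0, 0, 0],
    [0, 0, 0],
    [0, 0, 0],
    [0, 0, 0],
  ],
)

```text
clock: 8.78
tcp_pos: [0.6198, -0.2232, 0.2229]
orientation: [-1.393, -0.865, 0.861]
contact_force: [-13.4, 6.0, 36.2]
grip_width: 0.035
```

Run:
```python
from h import *
state()
move([.6198,-.2226,.061],Rdown(-.4617+np.pi/2))
img,K,T=cam("side"); save("side",img,"side6",K,T)
crop("side6","s6c",350,210,160,120,5)
```

```text
t 8.78 gp [ 0.6201 -0.223   0.0679] x [0.445 0.895 0.002] y [ 0.002  0.001 -1.   ] F [-13.4   6.   36.2] w 0.035 q [ 0.04  0.67  0.31  1.74 -0.28  0.77  1.59]
xyz [0.0017 0.023  0.001 ] rot [0.0008 0.0002 0.0012] rows>= 0.1
```

View pics/s6c.png

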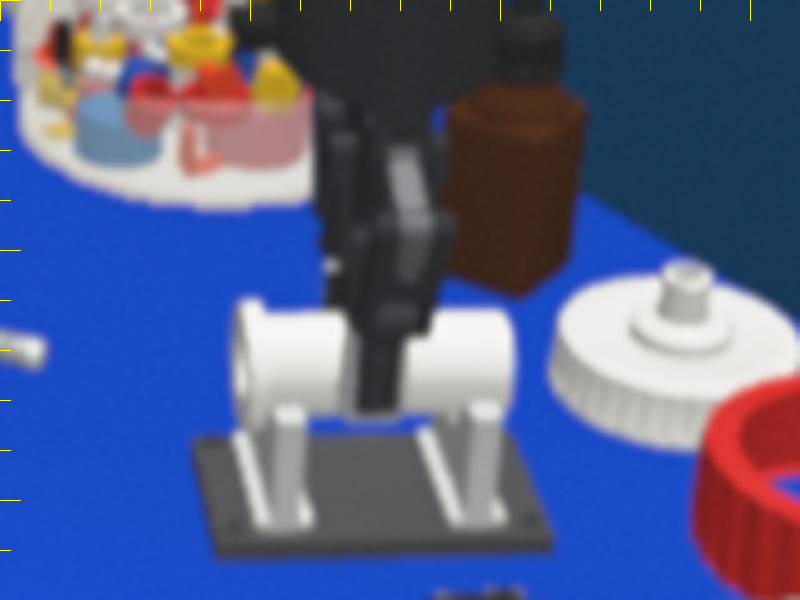

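```bash
cat > ov.py <<'E'
from h import *
def wp(loc,x,y,yaw,z=0):
    c,s=np.cos(yaw),np.sin(yaw);loc=np.array(loc,float)
    return loc@np.array([[c,s,0],[-s,c,0],[0,0,1]])+[x,y,z]
def circ(x,rad): 
    t=np.linspace(0,2*np.pi,60); return np.c_[0*t+x,rad*np.cos(t),rad*np.sin(t)]
def rest(v):
    L=[]
    L.append(wp([(-.06,-.035,.01),(-.06,.035,.01),(.06,.035,.01),(.06,-.035,.01),(-.06,-.035,.01)],*v))
    for a,b in((-.04,-.03),(.028,.038)):
        for yy in(-.03,.03): L.append(wp([(a,yy,.055),(b,yy,.055),(b,yy,.01),(a,yy,.01),(a,yy,.055)],*v))
    return L
def sleeve(x,y,yaw,z): return [wp(circ(-.046,.023),x,y,yaw,z),wp(circ(-.040,.023),x,y,yaw,z),wp(circ(-.046,.01),x,y,yaw,z),wp(circ(.046,.018),x,y,yaw,z)]
def gauge(x,y,yaw,z,st=0): return [wp(circ(0,.015),x,y,yaw,z),wp(circ(-.084,.008),x,y,yaw,z),wp(circ(-.014,.008),x,y,yaw,z),wp(circ(.05,.006),x,y,yaw,z),wp(circ(.106-st,.0035),x,y,yaw,z)]
def over(src,tag,x0,y0,w,h,s,groups):
    K,T=load(src)
    im=cv2.imread(f"pics/{src}.png")[y0:y0+h,x0:x0+w]; im=cv2.resize(im,None,fx=s,fy=s,interpolation=cv2.INTER_CUBIC)
    for col,L in groups:
        for P in L:
            q=((pj(P,K,T)-[x0,y0]+.5)*s).astype(np.int32); cv2.polylines(im,[q],False,col,1,cv2.LINE_AA)
    cv2.imwrite(f"pics/{tag}.png",im)
E
python3 - <<'E'
from ov import *
v=(.6242,-.2253,-.4617)
over("side6","s6o",350,210,160,120,5,[((0,255,255),rest(v)),((0,0,255),sleeve(.6201,-.223,-.4617,.067))])
E
```

```text
(no output)
```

View pics/s6o.png

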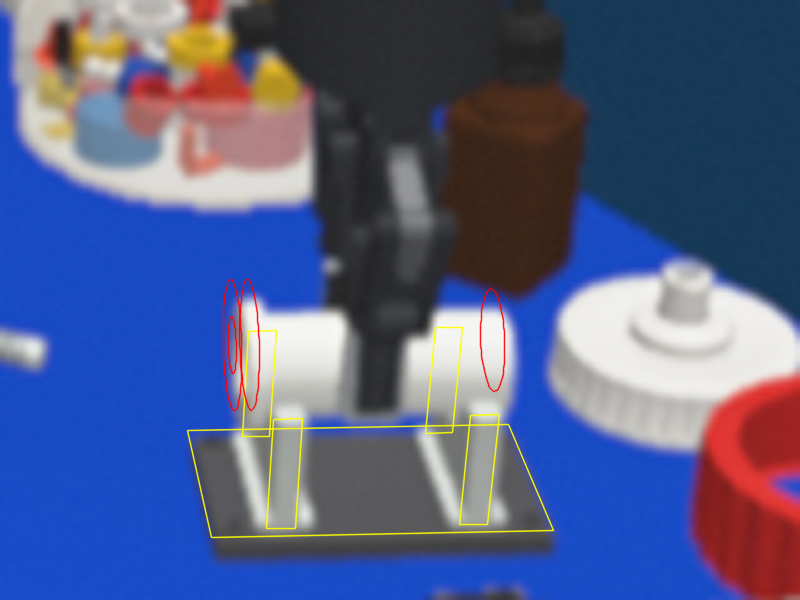

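step_arm(
  xyz=[
    [0, -0.01, 0],
    [0, -0.02, 0.005],
    [0, -0.02, 0.01],
    [0, -0.02, 0.01],
  ],
  rotation=[
    [0, 0, 0],
    [0, 0, 0],
    [0, 0, 0],
    [0, 0, 0],
  ],
)

```text
clock: 9.32
tcp_pos: [0.6168, -0.2217, 0.2282]
orientation: [-1.392, -0.864, 0.862]
contact_force: [0.4, 0.3, -0.7]
grip_width: 0.0346
```

Run:
```python
from ov import *
o=state()
img,K,T=cam("wrist"); save("wrist",img,"w7",K,T)
crop("w7","w7c",240,160,160,120,5)
img,K,T=cam("side"); save("side",img,"side7",K,T)
crop("side7","s7c",350,210,160,120,5)
```

```text
t 9.32 gp [ 0.617  -0.2215  0.0732] x [0.445 0.895 0.002] y [ 0.001  0.001 -1.   ] F [ 0.4  0.3 -0.7] w 0.0346 q [ 0.03  0.66  0.31  1.75 -0.27  0.77  1.59]
```

View pics/w7c.png

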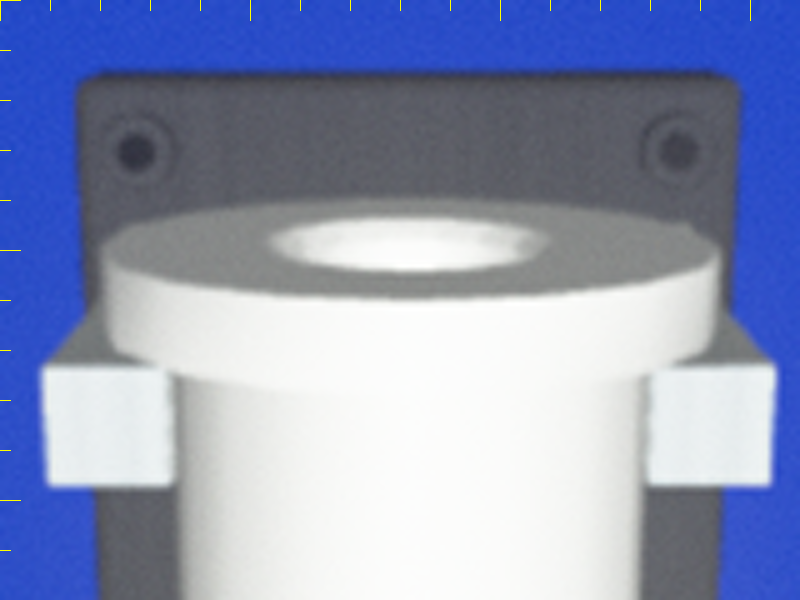

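View pics/s7c.png

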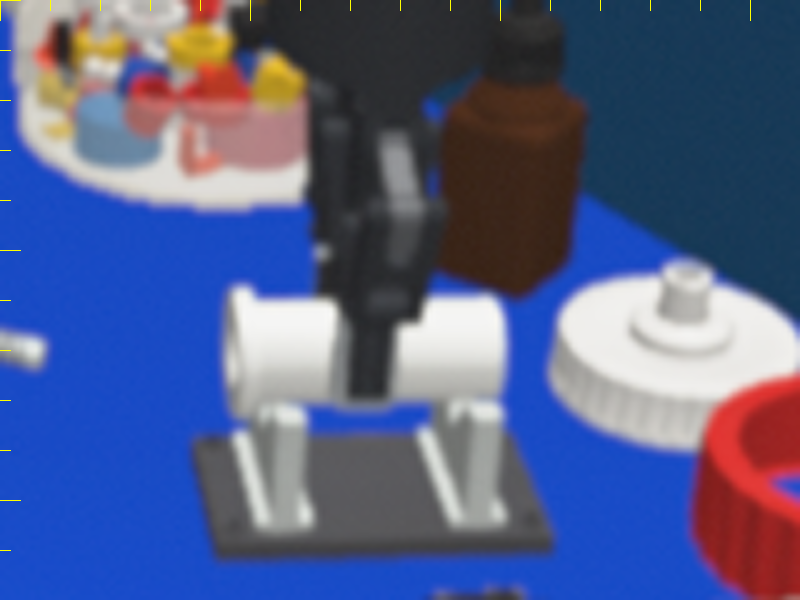

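Run:
```python
from ov import *
K,T=load("w7")
c=lambda l:[(240+a/5,160+b/5) for a,b in l]
B=[(-.04,-.03,.055),(-.04,.03,.055),(-.03,-.03,.055),(-.03,.03,.055)]
b=[(42,365),(776,365),(48,486),(770,486)]
v=fit(B,c(b),K,T,[.62,-.23,-.46])
# free z as well
model=np.array(B)
def f(p): return (pj(wp(B,p[0],p[1],p[2],p[3]),K,T)-np.array(c(b))).ravel()
s=least_squares(f,[*v,0]); print("with dz",s.x.round(4),s.fun.round(1))
# sleeve fit: front circle extremes + mouth row; params x,y,yaw fixed,z
def g(p):
    q=pj(wp(circ(-.046,.023),p[0],p[1],v[2],p[2]),K,T); q2=pj(wp(circ(-.04,.023),p[0],p[1],v[2],p[2]),K,T)
    return np.array([q[:,0].min()-(240+102/5),q[:,0].max()-(240+720/5),q[:,1].min()-(160+198/5),q[:,1].max()-(160+298/5),q2[:,1].max()-(160+385/5)])
s2=least_squares(g,[.617,-.2215,.07],diff_step=1e-4); print("sleeve",s2.x.round(4),s2.fun.round(2))
u=np.array([np.cos(v[2]),np.sin(v[2])]);d=s2.x[:2]-s.x[:2]
print("rel axial",d@u,"lat",d@[-u[1],u[0]],"z",s2.x[2]-s.x[3]); state()
```

```text
fit [ 0.6239 -0.2257 -0.4625] deg -26.5 res px [[0.4, 0.4], [-0.4, 0.5], [0.5, -0.5], [-0.5, -0.5]]
with dz [ 0.6237 -0.2255 -0.4625  0.001 ] [-0.1  0.4  0.1  0.4 -0.  -0.4  0.  -0.4]
sleeve [ 0.6184 -0.2228  0.0636] [ 0.27 -0.27 -0.92 -0.14  0.81]
rel axial -0.0060165568903996665 lat 0.00010746386538522394 z 0.06266807978900603
t 9.43 gp [ 0.6172 -0.2216  0.0733] x [0.445 0.895 0.002] y [ 0.001  0.001 -1.   ] F [-0.2  0.3 -0.2] w 0.0346 q [ 0.03  0.66  0.31  1.75 -0.27  0.77  1.59]
```

step_arm(
  xyz=[
    [0, 0.004, -0.002],
    [0, 0.008, -0.004],
    [0, 0.01, -0.004],
    [0, 0.01, -0.004],
  ],
  rotation=[
    [0, 0, 0],
    [0, 0, 0],
    [0, 0, 0],
    [0, 0, 0],
  ],
)

```text
clock: 9.93
tcp_pos: [0.6181, -0.2223, 0.2252]
orientation: [-1.392, -0.864, 0.862]
contact_force: [0.2, -0.6, -0.3]
grip_width: 0.0345
```

Run:
```python
from ov import *
o=state()
```

```text
t 9.93 gp [ 0.6182 -0.2221  0.0702] x [0.445 0.895 0.002] y [ 0.001  0.001 -1.   ] F [ 0.2 -0.6 -0.3] w 0.0345 q [ 0.03  0.67  0.31  1.75 -0.28  0.77  1.59]
```

step_arm(
  xyz=[
    [0, 0.003, 0],
    [0, 0.006, 0],
    [0, 0.006, 0],
  ],
  rotation=[
    [0, 0, 0],
    [0, 0, 0],
    [0, 0, 0],
  ],
)

```text
clock: 10.3
tcp_pos: [0.618, -0.2223, 0.2234]
orientation: [-1.392, -0.864, 0.862]
contact_force: [-0.4, -0.4, -0.6]
grip_width: 0.0346
```

Run:
```python
from ov import *
o=state(); print(o["moment"].round(2))
```

```text
t 10.3 gp [ 0.6182 -0.2221  0.0684] x [0.445 0.895 0.002] y [ 0.001  0.001 -1.   ] F [-0.4 -0.4 -0.6] w 0.0346 q [ 0.03  0.67  0.31  1.75 -0.28  0.77  1.59]
[-0.   -0.01 -0.03]
```

step_arm(
  xyz=[
    [0, 0.003, 0],
    [0, 0.006, 0],
    [0, 0.006, 0],
  ],
  rotation=[
    [0, 0, 0],
    [0, 0, 0],
    [0, 0, 0],
  ],
)

```text
clock: 10.68
tcp_pos: [0.6181, -0.2224, 0.2231]
orientation: [-1.392, -0.865, 0.861]
contact_force: [-4.5, 2.6, 11.6]
grip_width: 0.0347
```

Run:
```python
from ov import *
o=state(); print(o["moment"].round(2))
img,K,T=cam("side"); save("side",img,"side8",K,T)
crop("side8","s8c",350,210,160,120,5)
```

```text
t 10.68 gp [ 0.6183 -0.2221  0.0681] x [0.445 0.896 0.002] y [ 0.001  0.002 -1.   ] F [-4.5  2.6 11.6] w 0.0347 q [ 0.03  0.67  0.31  1.75 -0.28  0.77  1.59]
[0.38 0.93 0.12]
```

View pics/s8c.png

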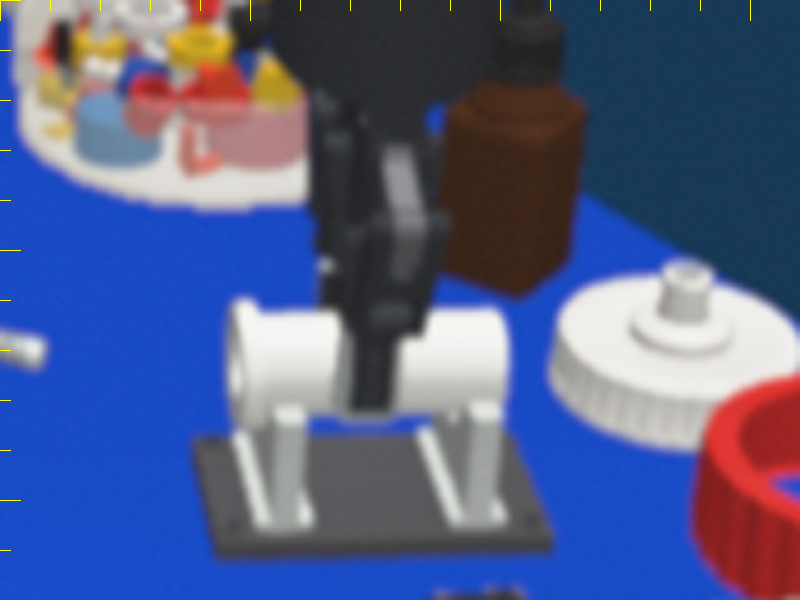

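step_arm(
  xyz=[
    [0, -0.001, 0],
    [0, -0.001, 0],
    [0, -0.001, 0],
    [0, -0.001, 0],
    [0, -0.001, 0],
  ],
  rotation=[
    [0, 0, 0],
    [0, 0, 0],
    [0, 0, 0],
    [0, 0, 0],
    [0, 0, 0],
  ],
  grip=0.3,
  force=20,
)

```text
clock: 11.35
tcp_pos: [0.6181, -0.2224, 0.2233]
orientation: [-1.392, -0.865, 0.862]
contact_force: [-0.1, -0.3, -0.5]
grip_width: 0.06
```

Run:
```python
from ov import *
o=state(); print(o["moment"].round(2))
img,K,T=cam("wrist"); save("wrist",img,"w9",K,T)
img,K,T=cam("side"); save("side",img,"side9",K,T)
crop("side9","s9c",350,210,160,120,5)
```

```text
t 11.35 gp [ 0.6183 -0.2221  0.0683] x [0.445 0.896 0.002] y [ 0.001  0.002 -1.   ] F [-0.1 -0.3 -0.5] w 0.06 q [ 0.03  0.67  0.31  1.75 -0.28  0.77  1.59]
[ 0.03  0.04 -0.04]
```

View pics/w9.png

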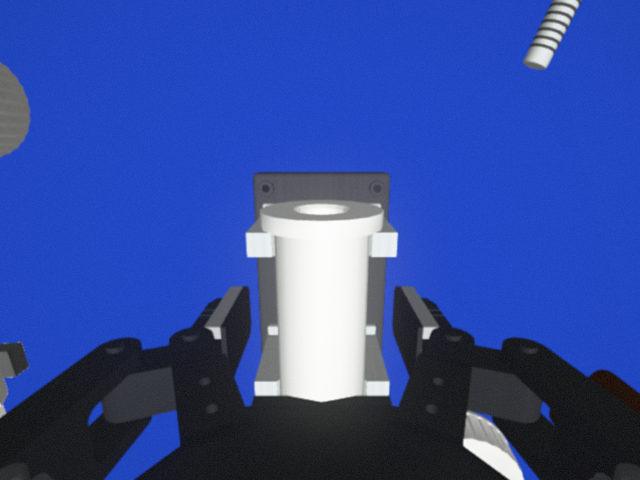

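View pics/s9c.png

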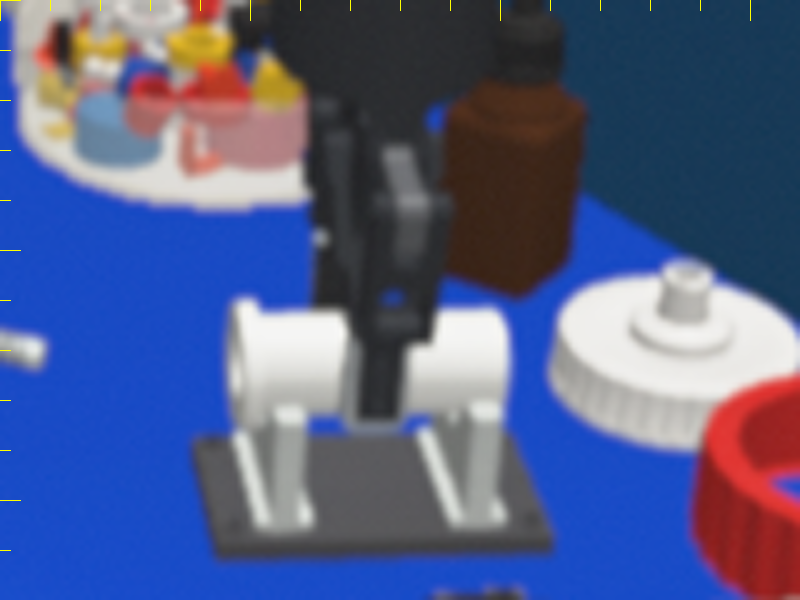

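Run:
```python
from ov import *
y=-.182; u=np.array([np.cos(y),np.sin(y)])
move([*(np.array([.5132,.0927])+.05*u),.24],Rdown(y+np.pi/2))
```

```text
xyz [ 0.832  -0.5706  0.62  ] rot [ 0.0004 -0.1777  0.0013] rows>= 5.7
```

step_arm(
  xyz=[
    [0, -0.03, 0],
    [0, -0.15, 0],
    [0, -0.3, 0],
    [0, -0.45, 0],
    [0.04, -0.56, 0.03],
    [0.18, -0.57, 0.13],
    [0.33, -0.57, 0.25],
    [0.48, -0.57, 0.36],
    [0.63, -0.57, 0.47],
    [0.77, -0.57, 0.57],
    [0.832, -0.57, 0.62],
    [0.832, -0.57, 0.62],
    [0.832, -0.57, 0.62],
  ],
  rotation=[
    [0, 0, 0],
    [0, 0, 0],
    [0, 0, 0],
    [0, 0, 0],
    [0, 0, 0],
    [0, -0.03, 0],
    [0, -0.06, 0],
    [0, -0.09, 0],
    [0, -0.13, 0],
    [0, -0.16, 0.001],
    [0, -0.178, 0.001],
    [0, -0.178, 0.001],
    [0, -0.178, 0.001],
  ],
  grip=0,
)

```text
clock: 13.08
tcp_pos: [0.5627, 0.0815, 0.3951]
orientation: [-1.292, -1.073, 1.072]
contact_force: [0.2, 0.1, 0.7]
grip_width: 0.0853
```

Run:
```python
from ov import *
o=state()
img,K,T=cam("wrist"); save("wrist",img,"w10",K,T)
img,K,T=cam("side"); save("side",img,"side10",K,T)
img,K,T=cam("top"); save("top",img,"top10",K,T)
crop("side10","s10c",350,210,160,120,5)
```

```text
t 13.07 gp [0.5629 0.0813 0.2401] x [ 0.184  0.983 -0.001] y [ 0.001 -0.001 -1.   ] F [0.2 0.1 0.7] w 0.0853 q [-0.45  0.31  0.25  1.84 -0.09  1.    1.22]
```

View pics/w10.png

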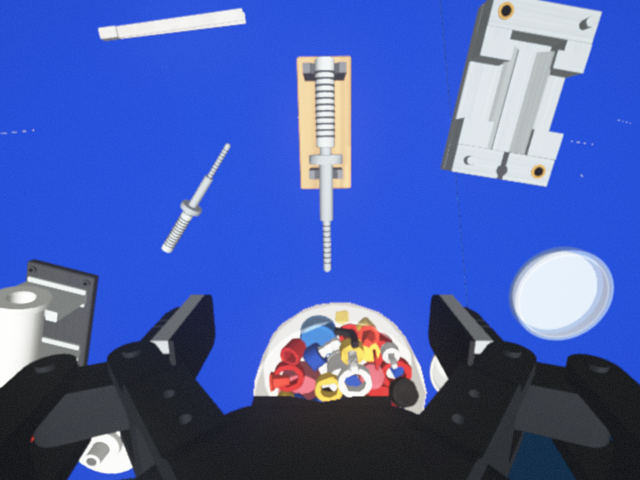

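View pics/s10c.png

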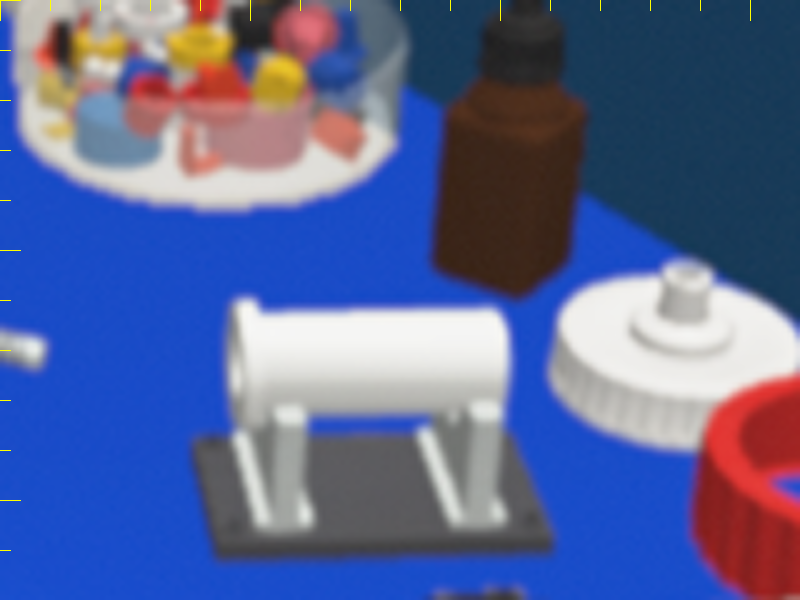

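Run:
```python
from ov import *
crop("w10","w10c",280,45,100,115,6); crop("w10","w10d",280,140,100,140,5)
```

```text
(no output)
```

View pics/w10c.png

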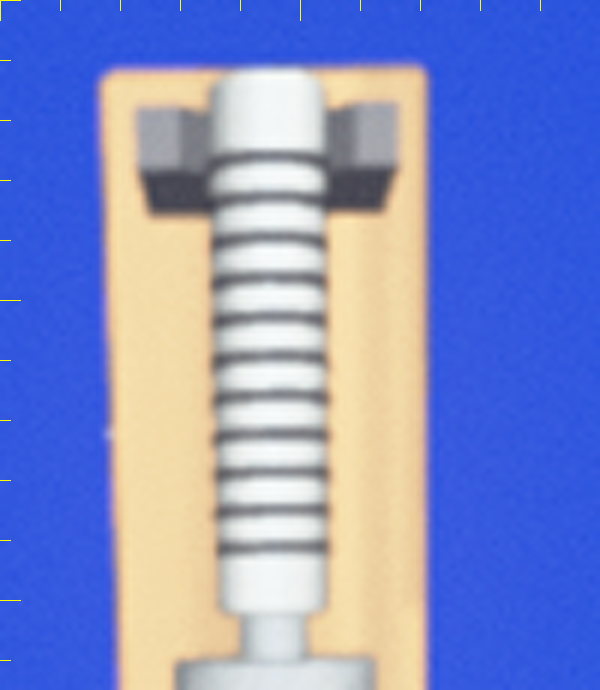

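View pics/w10d.png

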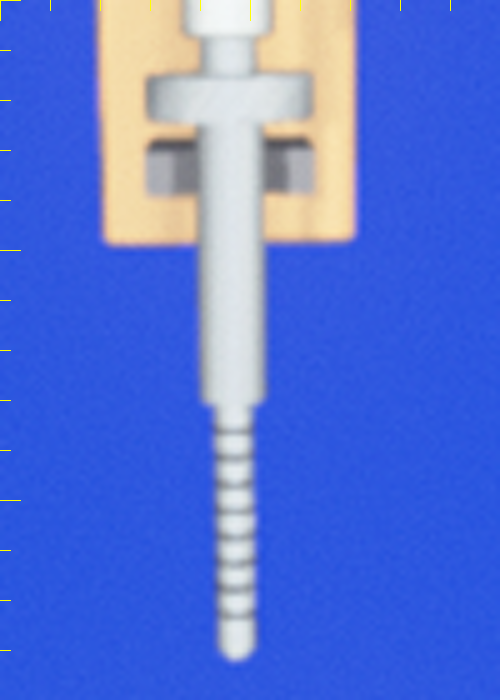

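Run:
```python
from ov import *
K,T=load("w10")
P=[(-.014,0,.045),(0,0,.045),(.05,0,.045)];p=[(325.4,147),(325.9,164),(326.7,220.6)]
def f(q): return (pj(wp(P,*q),K,T)-np.array(p)).ravel()
g=fit(P,p,K,T,[.513,.093,-.18])
g=fit(P+[(-.078,0,.045)],p+[(324.7,65-2)],K,T,[.513,.093,-.18])
# lateral line only using columns across whole length
L=[(-.07,0,.045),(-.014,0,.045),(.05,0,.045),(.1,0,.045)]
print("tip stylus:", end=""); t=bp((327.4,272.2),.045,K,T); u=np.array([np.cos(g[2]),np.sin(g[2])]); print(.106-(t[:2]-g[:2])@u)
over("w10","w10o",280,45,100,235,2,[((0,0,255),gauge(*g,.045))])
h=g[:2]-.044*u
print("handle",h)
for z in(.10,.045): move([*h,z],Rdown(g[2]+np.pi/2))
state()
```

```text
fit [ 0.5133  0.0941 -0.1651] deg -9.46 res px [[0.1, 0.5], [-0.1, 0.0], [0.0, -0.5]]
fit [ 0.5124  0.0943 -0.1693] deg -9.7 res px [[0.2, -0.5], [-0.0, -1.0], [-0.1, -1.4], [-0.1, 2.5]]
tip stylus:0.004800865892754275
handle [0.46906576 0.10175929]
xyz [0.0087 0.4659 0.3197] rot [ 0.0007 -0.01   -0.0002] rows>= 2.7
xyz [0.0088 0.6493 0.3199] rot [ 0.0007 -0.01   -0.0002] rows>= 3.5
t 13.22 gp [0.5629 0.0815 0.2399] x [ 0.184  0.983 -0.   ] y [ 0.001 -0.001 -1.   ] F [ 0.3 -0.3 -0.4] w 0.0857 q [-0.45  0.31  0.24  1.84 -0.09  1.    1.22]
```

View pics/w10o.png

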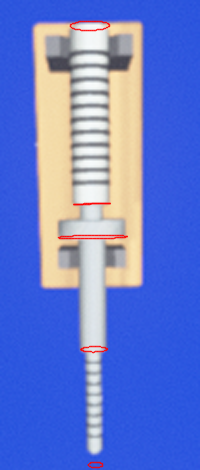

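step_arm(
  xyz=[
    [0.004, 0.1, 0.1],
    [0.009, 0.25, 0.25],
    [0.009, 0.4, 0.318],
    [0.009, 0.48, 0.318],
    [0.009, 0.56, 0.318],
    [0.009, 0.62, 0.318],
    [0.009, 0.65, 0.318],
    [0.009, 0.65, 0.318],
    [0.009, 0.65, 0.318],
  ],
  rotation=[
    [0, -0.009, 0],
    [0, -0.009, 0],
    [0, -0.009, 0],
    [0, -0.009, 0],
    [0, -0.009, 0],
    [0, -0.009, 0],
    [0, -0.009, 0],
    [0, -0.009, 0],
    [0, -0.009, 0],
  ],
)

```text
clock: 14.35
tcp_pos: [0.47, 0.1016, 0.2004]
orientation: [-1.287, -1.083, 1.081]
contact_force: [0.4, -0.6, 0.8]
grip_width: 0.0855
```

Run:
```python
from ov import *
state()
move([.4696,.1016,.045],Rdown(-.168+np.pi/2))
img,K,T=cam("wrist"); save("wrist",img,"w11",K,T)
```

```text
t 14.35 gp [0.4703 0.1015 0.0454] x [0.171 0.985 0.   ] y [ 0.002 -0.    -1.   ] F [ 0.4 -0.6  0.8] w 0.0855 q [-0.47  0.48  0.15  2.17 -0.15  0.5   1.2 ]
xyz [-0.0001  0.0012  0.0014] rot [ 0.0013 -0.0021  0.0001] rows>= 0.0
```

View pics/w11.png

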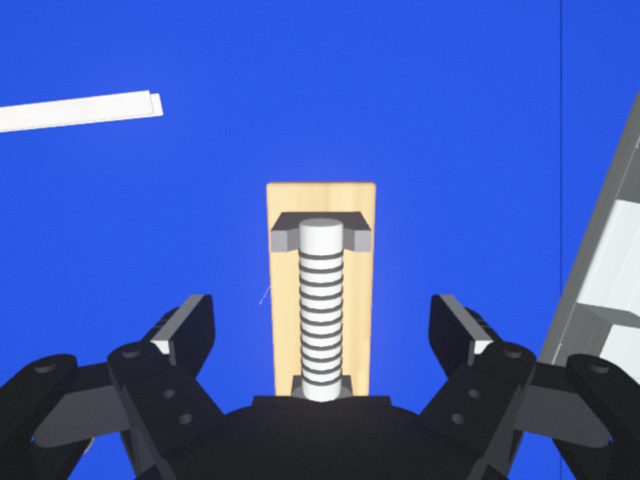

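step_arm(
  xyz=[
    [0, 0.0, 0.001],
    [0, 0, 0.001],
    [0, 0, 0.001],
    [0, 0, 0.001],
    [0, 0, 0.001],
    [0, 0, 0.001],
    [0, 0, 0.001],
    [0, 0, 0.001],
    [0, 0, 0.001],
    [0, 0, 0.001],
    [0, 0, 0.001],
    [0, 0, 0.001],
  ],
  rotation=[
    [0, -0.002, 0],
    [0, -0.002, 0],
    [0, -0.002, 0],
    [0, -0.002, 0],
    [0, -0.002, 0],
    [0, -0.002, 0],
    [0, -0.002, 0],
    [0, -0.002, 0],
    [0, -0.002, 0],
    [0, -0.002, 0],
    [0, -0.002, 0],
    [0, -0.002, 0],
  ],
  grip=1,
  force=60,
)

```text
clock: 15.9
tcp_pos: [0.4697, 0.1015, 0.2006]
orientation: [-1.286, -1.086, 1.083]
contact_force: [-1.5, -2.3, 4.9]
grip_width: 0.0143
```

Run:
```python
from ov import *
state()
```

```text
t 15.9 gp [0.47   0.1015 0.0456] x [0.167 0.986 0.   ] y [ 0.002 -0.    -1.   ] F [-1.5 -2.3  4.9] w 0.0143 q [-0.47  0.48  0.15  2.17 -0.15  0.5   1.2 ]
```

step_arm(
  xyz=[
    [0, -0.005, 0],
    [0, -0.02, 0],
    [0, -0.05, 0],
    [0, -0.1, 0],
    [0, -0.18, 0],
    [0, -0.28, 0],
    [0, -0.38, 0],
    [0, -0.46, 0],
    [0, -0.5, 0],
    [0, -0.5, 0],
    [0, -0.5, 0],
  ],
  rotation=[
    [0, 0, 0],
    [0, 0, 0],
    [0, 0, 0],
    [0, 0, 0],
    [0, 0, 0],
    [0, 0, 0],
    [0, 0, 0],
    [0, 0, 0],
    [0, 0, 0],
    [0, 0, 0],
    [0, 0, 0],
  ],
)

```text
clock: 17.27
tcp_pos: [0.469, 0.1015, 0.3498]
orientation: [-1.285, -1.085, 1.085]
contact_force: [0.0, 0.2, -1.5]
grip_width: 0.0145
```

Run:
```python
from ov import *
state()
img,K,T=cam("wrist"); save("wrist",img,"w12",K,T)
img,K,T=cam("side"); save("side",img,"side12",K,T)
crop("side12","s12c",230,100,160,120,5)
img,K,T=cam("top"); save("top",img,"top12",K,T)
crop("top12","t12c",200,150,160,120,5)
```

```text
t 17.27 gp [0.4691 0.1014 0.1948] x [ 0.167  0.986 -0.001] y [ 0.001 -0.001 -1.   ] F [ 0.   0.2 -1.5] w 0.0145 q [-0.54  0.22  0.22  2.08 -0.06  0.84  1.12]
```

View pics/s12c.png

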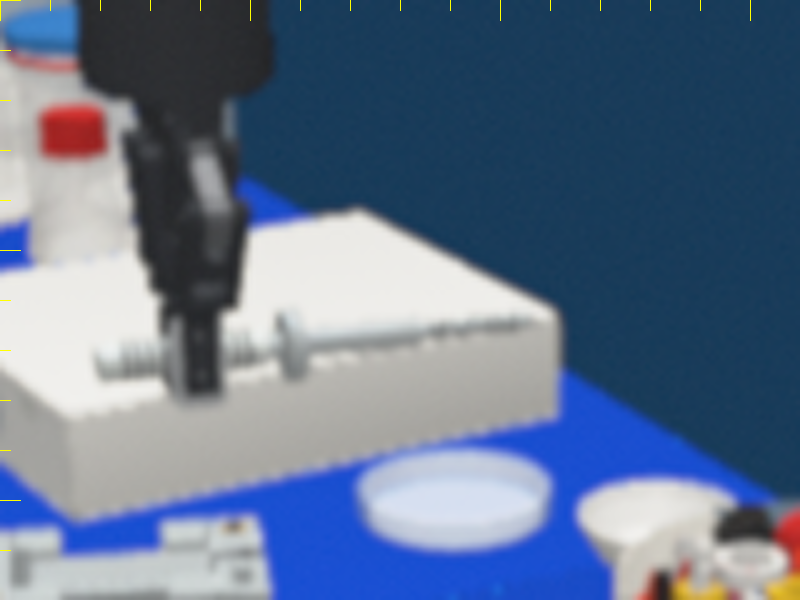

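View pics/w12.png

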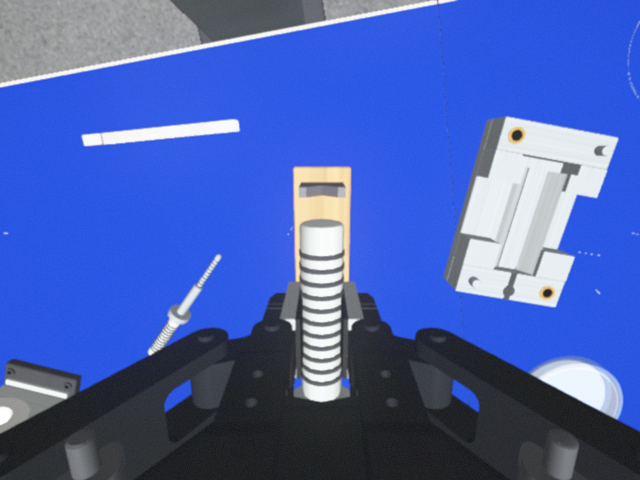

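View pics/t12c.png

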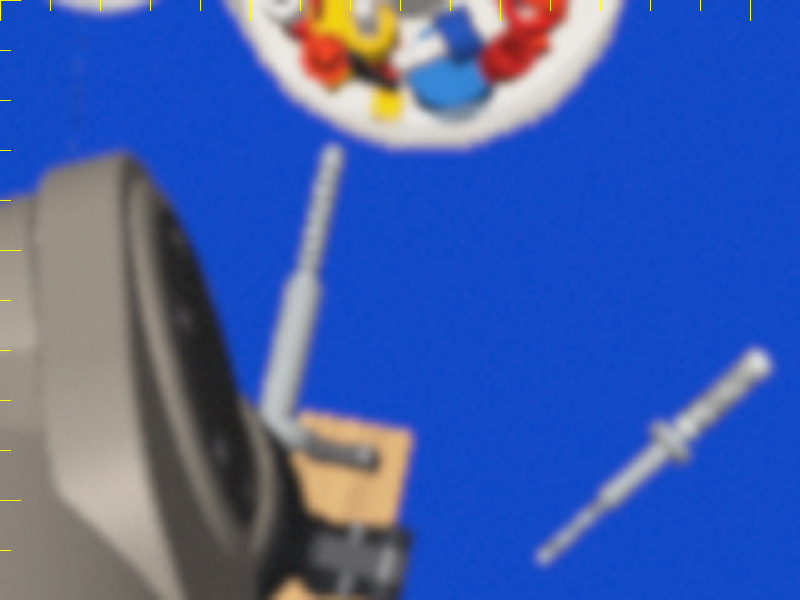

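```bash
cat >> ov.py <<'E'
def gp3(loc,p): # p=x,y,z,yaw,pitch(up+)
    x,y,z,yw,pt=p; Rm=R.from_euler("ZY",[yw,-pt]).as_matrix(); return np.array(loc,float)@Rm.T+[x,y,z]
E
python3 - <<'E'
from ov import *
crop("side12","s12d",240,150,110,40,7)
crop("w12","w12c",280,210,90,110,6)
E
```

```text
(no output)
```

View pics/s12d.png

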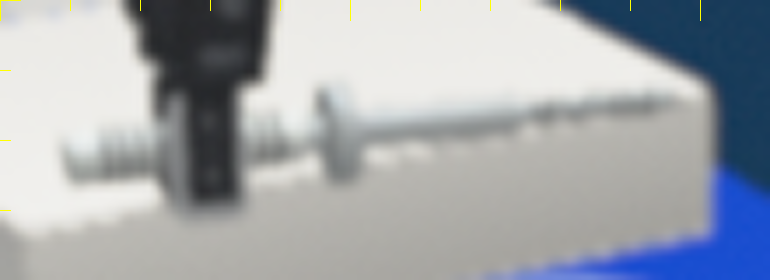

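View pics/w12c.png

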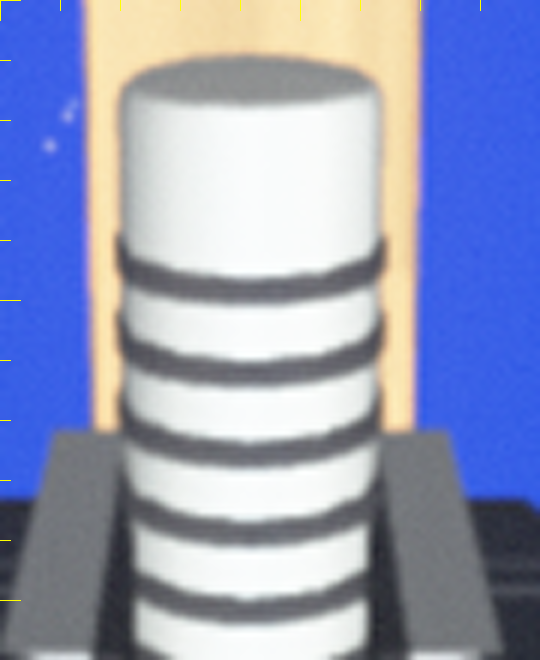

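Run:
```python
from ov import *
Ks,Ts=load("side12");Kt,Tt=load("top12");Kw,Tw=load("w12")
S=[(-.084,0,0),(-.004,0,0),(.05,0,0),(.101,0,0)]; s=np.array([(68+3,158),(341,133),(520,118),(672,102)])/7+[240,150]
Q=[(.05,0,0),(.101,0,0)]; q=np.array([(302,276),(334,148)])/5+[200,150]
W=[(-.084,0,0)]; w=np.array([(321.7,223.3)])
# allow per-camera pixel shift for side/top (calib)
def f(p):
    g=p[:5]
    return np.r_[(pj(gp3(S,g),Ks,Ts)+p[5:7]-s).ravel(),(pj(gp3(Q,g),Kt,Tt)+p[7:9]-q).ravel(),2*(pj(gp3(W,g),Kw,Tw)-w).ravel(),p[5:]*.5,(g[2]-.190)*300]
o=least_squares(f,[.513,.094,.19,-.168,0]+[0]*4,x_scale=[.01,.01,.01,.1,.1,1,1,1,1])
print(o.x.round(4),"deg",np.degrees(o.x[3:5]).round(2)); print(o.fun.round(2))
J=o.jac; C=np.linalg.inv(J.T@J)*.5**2; print("sd",np.sqrt(np.diag(C)).round(4))
```

```text
[ 0.513   0.0945  0.1893 -0.1592 -0.0275  1.0982 -0.4363  0.5654 -0.0209] deg [-9.12 -1.58]
[-0.6  -0.05 -0.26  0.06 -0.49 -0.06  1.08  0.16  0.16  0.99 -0.3  -0.99
 -0.01  0.04  0.55 -0.22  0.28 -0.01 -0.22]
sd [3.000e-04 8.000e-04 1.300e-03 9.900e-03 8.400e-03 3.297e-01 6.124e-01
 8.251e-01 3.761e-01]
```

Run:
```python
from ov import *
state()
y=-.462;u=np.array([np.cos(y),np.sin(y)]);v=np.array([.6240,-.2255])
n=np.array([-u[1],u[0]])
g=v-.212*u+n*.0005
print(g,np.hypot(*g))
for z in(.19,.1): move([*g,z],Rdown(y+np.pi/2))
for a,b in [((300+35/4,150+447/4),(300+205/4,150+290/4))]:
    K,T=load("top1"); print("decoy",bp(a,.01,K,T).round(3),bp(b,.01,K,T).round(3))
```

```text
t 17.43 gp [0.4692 0.1013 0.1947] x [ 0.167  0.986 -0.001] y [ 0.    -0.001 -1.   ] F [ 0.1 -0.1 -1.5] w 0.0139 q [-0.54  0.22  0.22  2.08 -0.06  0.85  1.12]
[ 0.43444835 -0.13055568] 0.4536410016965054
xyz [-0.7819  0.0163 -0.0156] rot [ 0.0004  0.187  -0.0006] rows>= 3.8
xyz [-0.7816  0.3163 -0.0155] rot [ 0.0004  0.187  -0.0006] rows>= 4.0
decoy [0.48  0.005 0.01 ] [ 0.567 -0.084  0.01 ]
```

step_arm(
  xyz=[
    [-0.06, 0.01, 0],
    [-0.2, 0.016, -0.005],
    [-0.36, 0.016, -0.01],
    [-0.52, 0.016, -0.015],
    [-0.66, 0.016, -0.015],
    [-0.76, 0.016, -0.015],
    [-0.782, 0.06, -0.015],
    [-0.782, 0.16, -0.015],
    [-0.782, 0.26, -0.015],
    [-0.782, 0.316, -0.015],
    [-0.782, 0.316, -0.015],
    [-0.782, 0.316, -0.015],
  ],
  rotation=[
    [0, 0.02, 0],
    [0, 0.06, 0],
    [0, 0.1, 0],
    [0, 0.14, 0],
    [0, 0.17, 0],
    [0, 0.187, 0],
    [0, 0.187, 0],
    [0, 0.187, 0],
    [0, 0.187, 0],
    [0, 0.187, 0],
    [0, 0.187, 0],
    [0, 0.187, 0],
  ],
)

```text
clock: 18.92
tcp_pos: [0.4344, -0.1305, 0.2552]
orientation: [-1.394, -0.863, 0.863]
contact_force: [-0.4, 0.5, -0.3]
grip_width: 0.0141
```

Run:
```python
from ov import *
state()
img,K,T=cam("side"); save("side",img,"side13",K,T)
crop("side13","s13c",250,170,250,180,3)
img,K,T=cam("top"); save("top",img,"top13",K,T)
crop("top13","t13c",310,130,160,140,5)
```

```text
t 18.93 gp [ 0.4344 -0.1307  0.1002] x [ 0.446  0.895 -0.001] y [ 0.    -0.001 -1.   ] F [-0.4  0.5 -0.3] w 0.0141 q [-0.15  0.36  0.36  2.22 -0.22  0.6   1.48]
```

View pics/s13c.png

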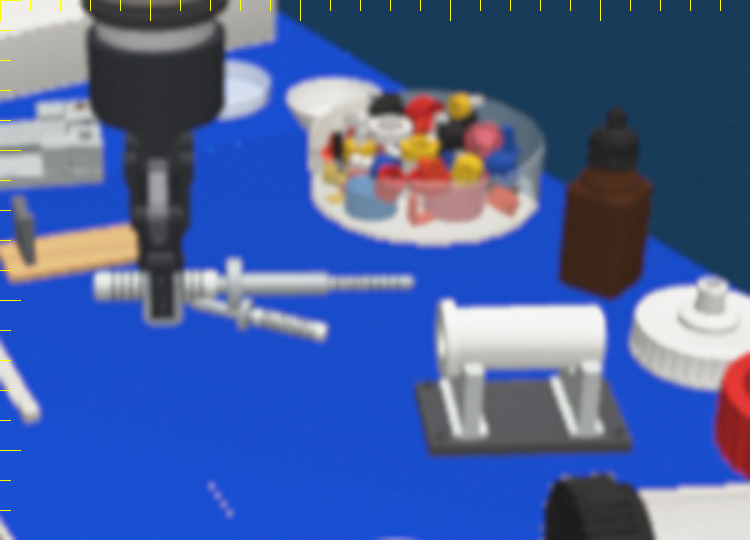

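View pics/t13c.png

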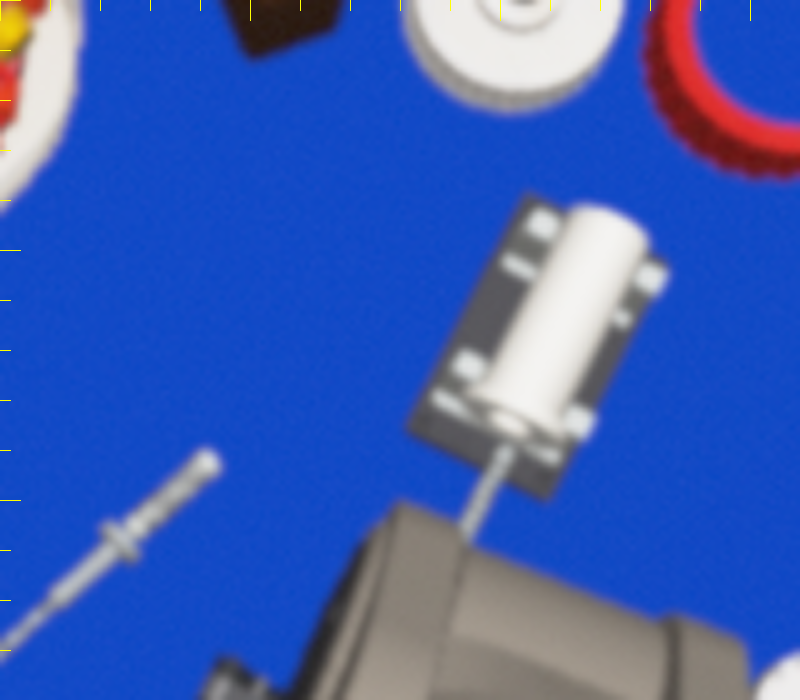

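Run:
```python
from ov import *
crop("side13","s13g",275,245,125,40,6)
crop("side13","s13s",385,260,75,60,10)
```

```text
(no output)
```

View pics/s13g.png

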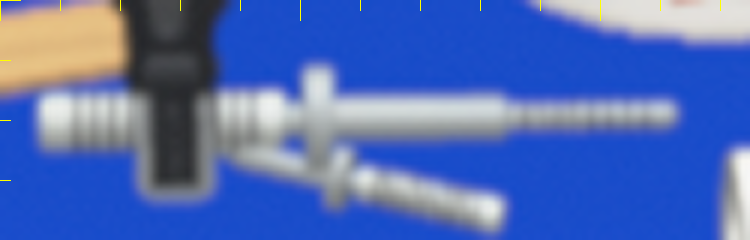

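View pics/s13s.png

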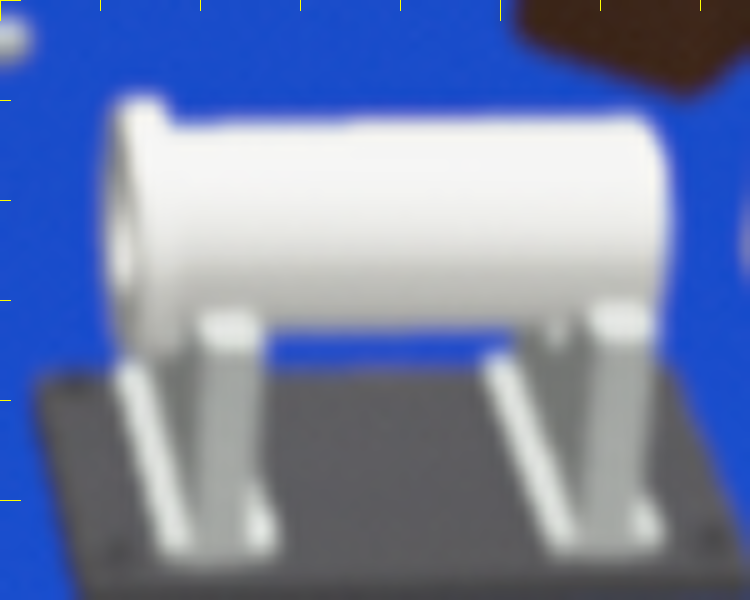

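Run:
```python
from ov import *
K,T=load("side13")
y=-.462;u=np.array([np.cos(y),np.sin(y)]);v=np.array([.6240,-.2255])
for a in(-.0035,-.0045,-.0055):
    o=v+a*u
    q=pj(wp(circ(-.046,.023),*o,y,.060),K,T); e=pj(wp(circ(.046,.018),*o,y,.060),K,T); m=pj(wp([(-.046,0,0)],*o,y,.06),K,T)[0]
    b=pj(wp(circ(.0,.018),*o,y,.060),K,T)
    print(a,"left",q[:,0].min().round(1),"top/bot flange",q[:,1].min().round(1),q[:,1].max().round(1),"right",e[:,0].max().round(1),"mouth",m.round(1),"mid top/bot",b[:,1].min().round(1),b[:,1].max().round(1))
print("obs left",385+10.5,"flange",260+9.5,260+35.2,"right",385+66.8,"mouth",397.2,282.4,"mid",260+11.9,260+32.8)
```

```text
-0.0035 left 394.6 top/bot flange 269.0 295.2 right 450.8 mouth [396.4 282.1] mid top/bot 271.3 291.8
-0.0045 left 394.0 top/bot flange 269.0 295.2 right 450.2 mouth [395.9 282.1] mid top/bot 271.4 291.8
-0.0055 left 393.5 top/bot flange 269.0 295.2 right 449.7 mouth [395.3 282.1] mid top/bot 271.4 291.8
obs left 395.5 flange 269.5 295.2 right 451.8 mouth 397.2 282.4 mid 271.9 292.8
```

Run:
```python
from ov import *
K,T=load("side13")
y=-.462;u=np.array([np.cos(y),np.sin(y)])
gp=np.array([.4344,-.1307]);n=np.array([-u[1],u[0]])
c=lambda a,b:(275+a/6,245+b/6)
S=[(-.080,0,0),(-.004,0,0),(.02,0,0),(.05,0,0),(.100,0,0)]
s=np.array([c(48,121.5),c(318,116),c(390,116),c(505,115.5),c(672,113)])-[1.2,.5]
f=lambda p:(pj(gp3(S,[*(gp+p[0]*u-n*.0005),p[1],y,p[2]]),K,T)-s).ravel()
o=least_squares(f,[.044,.098,0],x_scale=[.01,.01,.1]); print(o.x.round(4),np.degrees(o.x[2]).round(2),o.fun.reshape(-1,2).round(2).tolist())
```

```text
[ 0.0426  0.0988 -0.0059] -0.34 [[0.16, -0.13], [-0.77, 0.22], [1.11, 0.05], [-0.74, -0.09], [0.25, -0.05]]
```

step_arm(
  xyz=[
    [0, 0.03, 0],
    [0, 0.08, 0],
    [0, 0.12, 0],
    [0, 0.128, 0],
    [0, 0.128, 0],
    [0, 0.128, 0],
  ],
  rotation=[
    [0, 0, 0],
    [0, 0, 0],
    [0, 0, 0],
    [0, 0, 0],
    [0, 0, 0],
    [0, 0, 0],
  ],
)

```text
clock: 19.77
tcp_pos: [0.4348, -0.1308, 0.2175]
orientation: [-1.395, -0.864, 0.862]
contact_force: [0.7, 0.3, -0.6]
grip_width: 0.014
```

Run:
```python
from ov import *
state()
img,K,T=cam("side"); save("side",img,"side14",K,T)
crop("side14","s14c",275,240,180,80,4)
img,K,T=cam("top"); save("top",img,"top14",K,T)
crop("top14","t14c",370,160,80,80,8)
y=-.462;u=np.array([np.cos(y),np.sin(y)]);v=np.array([.6240,-.2255]);n=np.array([-u[1],u[0]])
for a in(-.212,-.19): move([*(v+a*u+n*.0005),.0618],Rdown(y+np.pi/2))
```

```text
t 19.77 gp [ 0.4351 -0.131   0.0625] x [ 0.446  0.895 -0.   ] y [ 0.002 -0.001 -1.   ] F [ 0.7  0.3 -0.6] w 0.014 q [-0.11  0.43  0.32  2.23 -0.27  0.51  1.53]
xyz [-0.0002  0.0027  0.0014] rot [0.0018 0.0001 0.0001] rows>= 0.0
xyz [-0.0002  0.0029 -0.0719] rot [0.0018 0.0001 0.0001] rows>= 0.3
```

View pics/s14c.png

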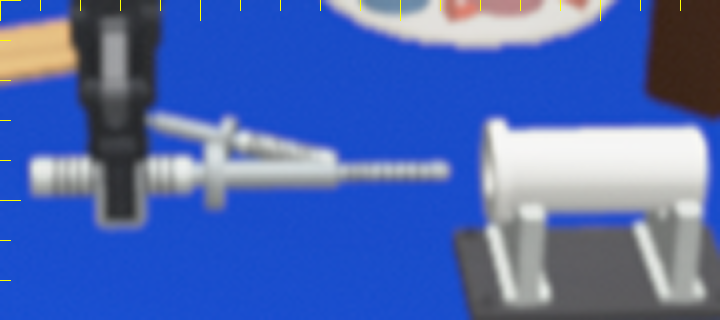

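View pics/t14c.png

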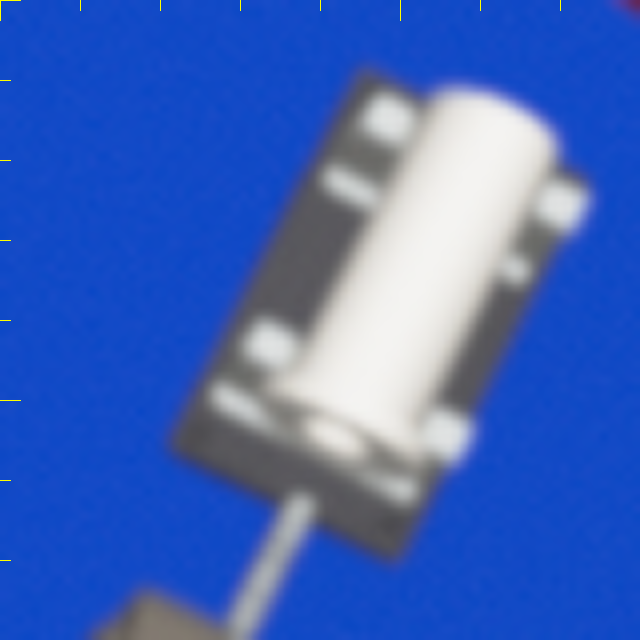

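step_arm(
  xyz=[
    [0, 0.001, -0.02],
    [0, 0.002, -0.05],
    [0, 0.002, -0.08],
    [0, 0.002, -0.11],
    [0, 0.002, -0.14],
    [0, 0.002, -0.17],
    [0, 0.002, -0.17],
  ],
  rotation=[
    [0.001, 0, 0],
    [0.001, 0, 0],
    [0.001, 0, 0],
    [0.001, 0, 0],
    [0.001, 0, 0],
    [0.001, 0, 0],
    [0.001, 0, 0],
  ],
)

```text
clock: 20.75
tcp_pos: [0.4812, -0.1538, 0.2172]
orientation: [-1.395, -0.864, 0.862]
contact_force: [0.6, -0.9, -1.5]
grip_width: 0.0141
```

Run:
```python
from ov import *
state()
img,K,T=cam("side"); save("side",img,"side15",K,T)
crop("side15","s15c",300,240,180,80,4)
img,K,T=cam("top"); save("top",img,"top15",K,T)
crop("top15","t15c",370,160,80,80,8)
y=-.462;u=np.array([np.cos(y),np.sin(y)]);v=np.array([.6240,-.2255]);n=np.array([-u[1],u[0]])
for a in(-.117,-.09): move([*(v+a*u+n*.0005),.0618],Rdown(y+np.pi/2))
```

```text
t 20.75 gp [ 0.4814 -0.1539  0.0622] x [0.446 0.895 0.   ] y [ 0.002 -0.001 -1.   ] F [ 0.6 -0.9 -1.5] w 0.0141 q [-0.07  0.49  0.32  2.12 -0.28  0.57  1.56]
xyz [ 1.00e-04  7.00e-04 -1.46e-01] rot [ 0.0003  0.     -0.    ] rows>= 0.7
xyz [ 1.00e-04  7.00e-04 -2.36e-01] rot [ 0.0003  0.     -0.    ] rows>= 1.1
```

View pics/s15c.png

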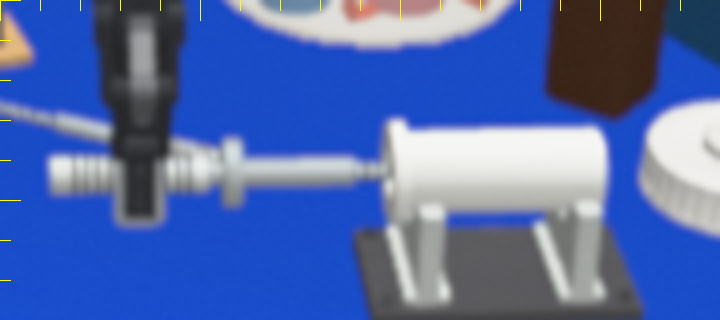

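View pics/t15c.png

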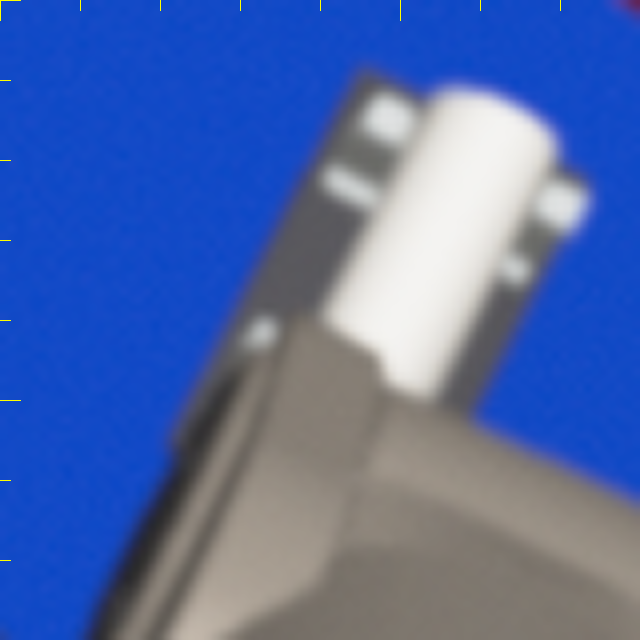

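step_arm(
  xyz=[
    [0, 0.001, -0.02],
    [0, 0.001, -0.045],
    [0, 0.001, -0.07],
    [0, 0.001, -0.095],
    [0, 0.001, -0.12],
    [0, 0.001, -0.13],
    [0, 0.001, -0.13],
  ],
  rotation=[
    [0, 0, 0],
    [0, 0, 0],
    [0, 0, 0],
    [0, 0, 0],
    [0, 0, 0],
    [0, 0, 0],
    [0, 0, 0],
  ],
)

```text
clock: 21.72
tcp_pos: [0.5153, -0.1709, 0.2167]
orientation: [-1.394, -0.863, 0.862]
contact_force: [-0.3, 0.5, -1.2]
grip_width: 0.0141
```

Run:
```python
from ov import *
o=state(); print(o["moment"].round(2))
img,K,T=cam("side"); save("side",img,"side16",K,T)
crop("side16","s16c",320,240,180,80,4)
y=-.462;u=np.array([np.cos(y),np.sin(y)]);v=np.array([.6240,-.2255]);n=np.array([-u[1],u[0]])
for a in(-.117,-.09): move([*(v+a*u+n*.0005),.0618],Rdown(y+np.pi/2))
```

```text
t 21.73 gp [ 0.5154 -0.1709  0.0617] x [ 0.446  0.895 -0.   ] y [ 0. -0. -1.] F [-0.3  0.5 -1.2] w 0.0141 q [-0.04  0.54  0.32  2.03 -0.28  0.61  1.57]
[ 0.03 -0.03 -0.01]
xyz [ 0.0002 -0.0005 -0.0164] rot [ 0.0001  0.     -0.0001] rows>= 0.1
xyz [ 0.0002 -0.0005 -0.1064] rot [ 0.0001  0.     -0.0001] rows>= 0.5
```

View pics/s16c.png

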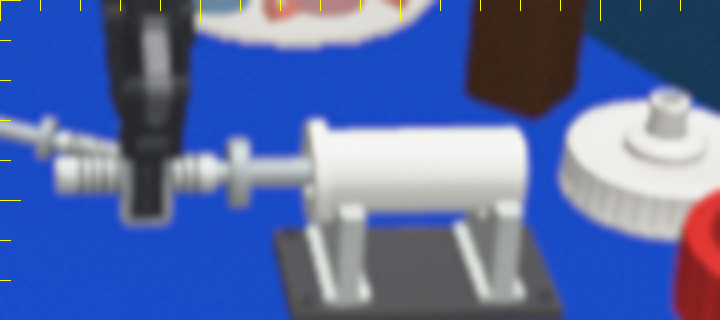

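step_arm(
  xyz=[
    [0, 0, -0.01],
    [0, 0, -0.02],
    [0, 0, -0.03],
    [0, 0, -0.04],
    [0, 0, -0.05],
    [0, 0, -0.06],
    [0, 0, -0.07],
    [0, 0, -0.08],
    [0, 0, -0.085],
    [0, 0, -0.085],
  ],
  rotation=[
    [0, 0, 0],
    [0, 0, 0],
    [0, 0, 0],
    [0, 0, 0],
    [0, 0, 0],
    [0, 0, 0],
    [0, 0, 0],
    [0, 0, 0],
    [0, 0, 0],
    [0, 0, 0],
  ],
)

```text
clock: 23.02
tcp_pos: [0.538, -0.1822, 0.2166]
orientation: [-1.393, -0.863, 0.863]
contact_force: [-1.0, 1.4, -1.4]
grip_width: 0.0138
```

Run:
```python
from ov import *
o=state(); print(o["moment"].round(2))
img,K,T=cam("side"); save("side",img,"side17",K,T)
crop("side17","s17c",330,250,130,70,6)
y=-.462;u=np.array([np.cos(y),np.sin(y)]);v=np.array([.6240,-.2255]);n=np.array([-u[1],u[0]])
print("axial F",o["contact_force"][:2]@u)
for a in(-.09,): move([*(v+a*u+n*.0005),.0618],Rdown(y+np.pi/2))
```

```text
t 23.02 gp [ 0.5381 -0.1822  0.0616] x [ 0.446  0.895 -0.   ] y [ 0. -0. -1.] F [-1.   1.4 -1.4] w 0.0138 q [-0.03  0.57  0.32  1.97 -0.28  0.64  1.58]
[0.13 0.33 0.03]
axial F -1.4902549334784763
xyz [ 0.0001 -0.0004 -0.021 ] rot [ 0.0003  0.0001 -0.0001] rows>= 0.1
```

View pics/s17c.png

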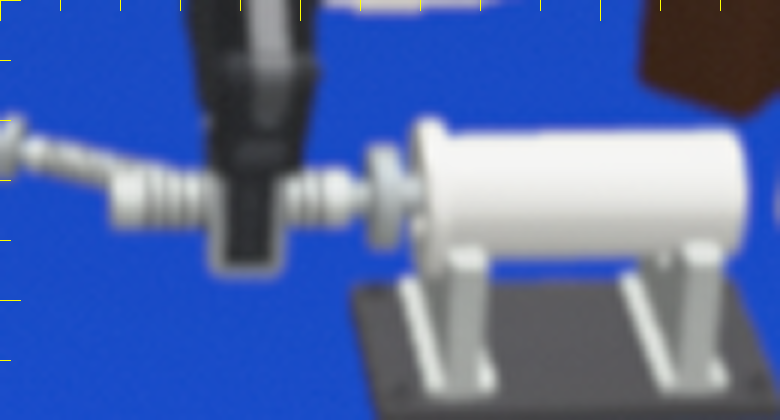

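step_arm(
  xyz=[
    [0, 0, -0.005],
    [0, 0, -0.01],
    [0, 0, -0.015],
    [0, 0, -0.02],
    [0, 0, -0.022],
    [0, 0, -0.022],
  ],
  rotation=[
    [0, 0, 0],
    [0, 0, 0],
    [0, 0, 0],
    [0, 0, 0],
    [0, 0, 0],
    [0, 0, 0],
  ],
)

```text
clock: 23.82
tcp_pos: [0.5438, -0.1851, 0.2166]
orientation: [-1.393, -0.863, 0.863]
contact_force: [-2.7, -0.3, -1.2]
grip_width: 0.0144
```

```bash
cat > chk.py <<'E'
from ov import *
import sys
tag=sys.argv[1]
o=state(); print(o["moment"].round(2))
img,K,T=cam("side"); save("side",img,"side"+tag,K,T)
crop("side"+tag,"s"+tag,360,250,80,60,10)
y=-.462;u=np.array([np.cos(y),np.sin(y)]);v=np.array([.6240,-.2255]);n=np.array([-u[1],u[0]])
p=o["tcp_pos"][:2]-v
print("axial F",o["contact_force"][:2]@u,"axial pos",p@u,"lat",p@n)
E
python3 chk.py 18
```

```text
t 23.82 gp [ 0.5438 -0.1851  0.0616] x [ 0.446  0.895 -0.   ] y [ 0. -0. -1.] F [-2.7 -0.3 -1.2] w 0.0144 q [-0.02  0.58  0.32  1.95 -0.28  0.65  1.58]
[ 0.27  0.57 -0.03]
axial F -2.2224959345285993 axial pos -0.08981240316858131 lat 0.00044980310504227753
```

View pics/s18.png

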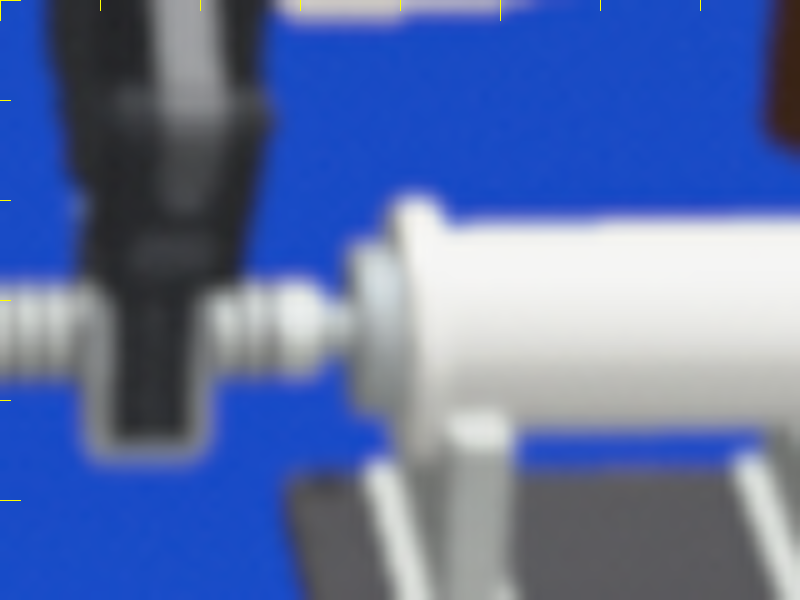

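step_arm(
  xyz=[
    [0, 0, -0.002],
    [0, 0, -0.004],
    [0, 0, -0.006],
    [0, 0, -0.006],
  ],
  rotation=[
    [0, 0, 0],
    [0, 0, 0],
    [0, 0, 0],
    [0, 0, 0],
  ],
)

```text
clock: 24.38
tcp_pos: [0.5444, -0.1854, 0.2162]
orientation: [-1.39, -0.861, 0.864]
contact_force: [-6.0, 3.3, 0.6]
grip_width: 0.014
```

```bash
python3 chk.py 19
```

```text
t 24.38 gp [ 0.5439 -0.1852  0.0612] x [ 0.446  0.895 -0.   ] y [-0.003  0.001 -1.   ] F [-6.   3.3  0.6] w 0.014 q [-0.02  0.58  0.32  1.95 -0.28  0.65  1.58]
[0.66 1.22 0.03]
axial F -6.832218232708006 axial pos -0.08917408144261388 lat 0.00043681721844533977
```

step_arm(
  xyz=[
    [0, 0, -0.004],
    [0, 0, -0.008],
    [0, 0, -0.01],
    [0, 0, -0.01],
  ],
  rotation=[
    [0, 0, 0],
    [0, 0, 0],
    [0, 0, 0],
    [0, 0, 0],
  ],
)

```text
clock: 24.92
tcp_pos: [0.5452, -0.1859, 0.2155]
orientation: [-1.385, -0.858, 0.866]
contact_force: [-9.4, 4.7, 4.6]
grip_width: 0.0141
```

```bash
python3 chk.py 20
```

```text
t 24.93 gp [ 0.5439 -0.1853  0.0605] x [ 0.445  0.895 -0.   ] y [-0.009  0.004 -1.   ] F [-9.4  4.7  4.6] w 0.0141 q [-0.02  0.58  0.31  1.95 -0.28  0.66  1.58]
[0.92 1.81 0.04]
axial F -10.521056222418796 axial pos -0.08818600694693791 lat 0.00036948729930307895
```

View pics/s20.png

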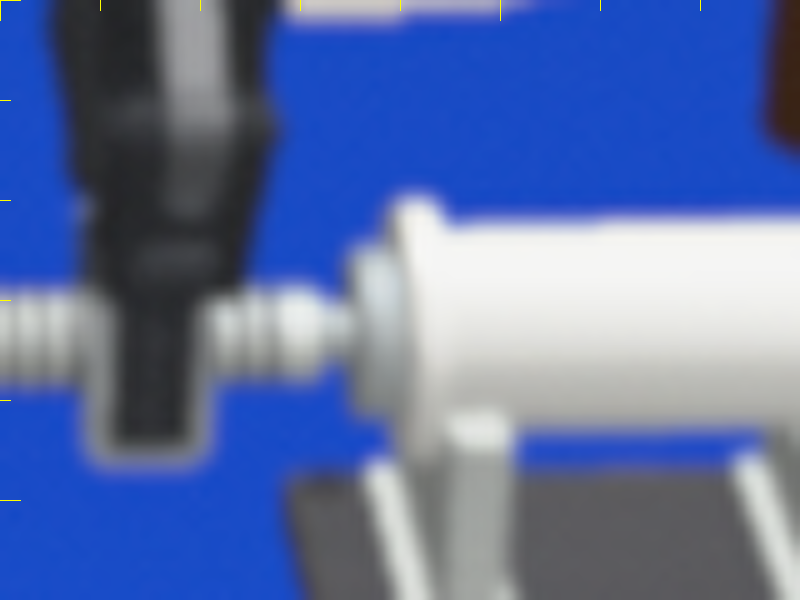

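Run:
```python
from ov import *
y=-.462;u=np.array([np.cos(y),np.sin(y)]);v=np.array([.6240,-.2255]);n=np.array([-u[1],u[0]])
for a in(-.0905,-.12,-.2): move([*(v+a*u+n*.0005),.0615],Rdown(y+np.pi/2))
```

```text
xyz [ 0.0004 -0.0032  0.0077] rot [-0.006   0.0003 -0.0002] rows>= 0.1
xyz [ 0.0004 -0.0022  0.106 ] rot [-0.006   0.0003 -0.0002] rows>= 0.5
xyz [6.000e-04 3.000e-04 3.727e-01] rot [-0.006   0.0003 -0.0002] rows>= 1.8
```

step_arm(
  xyz=[
    [0, -0.002, 0.004],
    [0, -0.003, 0.008],
    [0, -0.003, 0.02],
    [0, -0.003, 0.035],
    [0, -0.003, 0.05],
    [0, -0.002, 0.07],
    [0, -0.002, 0.09],
    [0, -0.002, 0.106],
    [0, -0.002, 0.106],
  ],
  rotation=[
    [-0.003, 0, 0],
    [-0.006, 0, 0],
    [-0.006, 0, 0],
    [-0.006, 0, 0],
    [-0.006, 0, 0],
    [-0.006, 0, 0],
    [-0.006, 0, 0],
    [-0.006, 0, 0],
    [-0.006, 0, 0],
  ],
)

```text
clock: 26.1
tcp_pos: [0.5164, -0.1715, 0.2164]
orientation: [-1.393, -0.863, 0.863]
contact_force: [0.1, 0.4, -1.0]
grip_width: 0.0139
```

```bash
python3 chk.py 21
python3 - <<'E'
from ov import *
crop("side21","s21b",320,240,150,80,5)
y=-.462;u=np.array([np.cos(y),np.sin(y)]);v=np.array([.6240,-.2255]);n=np.array([-u[1],u[0]])
for a in(-.12,-.2): move([*(v+a*u+n*.0005),.0615],Rdown(y+np.pi/2))
E
```

```text
t 26.1 gp [ 0.5164 -0.1715  0.0614] x [ 0.445  0.895 -0.   ] y [-0. -0. -1.] F [ 0.1  0.4 -1. ] w 0.0139 q [-0.04  0.54  0.32  2.03 -0.28  0.61  1.57]
[ 0.03  0.03 -0.03]
axial F -0.0919877440654264 axial pos -0.12037522991544856 lat 0.0004044285281073226
xyz [ 0.0003  0.     -0.0001] rot [ 0.0001  0.0003 -0.0002] rows>= 0.0
xyz [ 0.0004 -0.      0.2665] rot [ 0.0001  0.0003 -0.0002] rows>= 1.3
```

View pics/s21b.png

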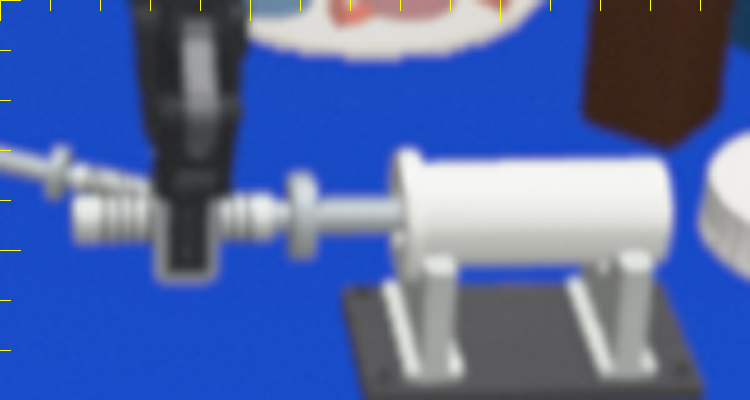

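step_arm(
  xyz=[
    [0, 0, 0.015],
    [0, 0, 0.04],
    [0, 0, 0.07],
    [0, 0, 0.1],
    [0, 0, 0.13],
    [0, 0, 0.16],
    [0, 0, 0.19],
    [0, 0, 0.22],
    [0, 0, 0.245],
    [0, 0, 0.262],
    [0, 0, 0.265],
    [0, 0, 0.265],
  ],
  rotation=[
    [0, 0, 0],
    [0, 0, 0],
    [0, 0, 0],
    [0, 0, 0],
    [0, 0, 0],
    [0, 0, 0],
    [0, 0, 0],
    [0, 0, 0],
    [0, 0, 0],
    [0, 0, 0],
    [0, 0, 0],
    [0, 0, 0],
  ],
)

```text
clock: 27.65
tcp_pos: [0.4457, -0.1363, 0.2166]
orientation: [-1.393, -0.863, 0.863]
contact_force: [0.6, 0.3, -0.5]
grip_width: 0.0139
```

```bash
python3 chk.py 22
python3 - <<'E'
from ov import *
crop("side22","s22b",270,240,150,80,5)
E
```

```text
t 27.65 gp [ 0.4458 -0.1364  0.0616] x [ 0.445  0.895 -0.   ] y [ 0. -0. -1.] F [ 0.6  0.3 -0.5] w 0.0139 q [-0.1   0.45  0.32  2.21 -0.27  0.52  1.54]
[-0.01  0.02 -0.01]
axial F 0.3661041122446507 axial pos -0.19934769973908725 lat 0.00039902374881505963
```

View pics/s22b.png

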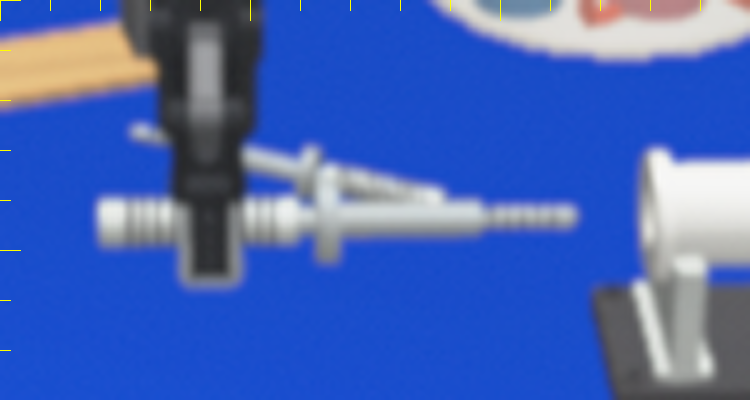

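step_arm(
  xyz=[
    [0, -0.03, 0],
    [0, -0.09, 0],
    [0, -0.17, 0],
    [0, -0.25, 0],
    [0, -0.33, 0],
    [0, -0.41, 0],
    [0, -0.48, 0],
    [0, -0.52, 0],
    [0, -0.54, 0],
    [0, -0.54, 0],
    [0, -0.54, 0],
    [0, -0.54, 0],
  ],
  rotation=[
    [0, 0, 0],
    [0, 0, 0],
    [0, 0, 0],
    [0, 0, 0],
    [0, 0, 0],
    [0, 0, 0],
    [0, 0, 0],
    [0, 0, 0],
    [0, 0, 0],
    [0, 0, 0],
    [0, 0, 0],
    [0, 0, 0],
  ],
)

```text
clock: 29.2
tcp_pos: [0.4456, -0.1362, 0.3779]
orientation: [-1.393, -0.862, 0.864]
contact_force: [-0.6, 0.2, -2.5]
grip_width: 0.0138
```

```bash
python3 chk.py 23
python3 - <<'E'
from ov import *
img,K,T=cam("wrist"); save("wrist",img,"w23",K,T)
img,K,T=cam("top"); save("top",img,"top23",K,T)
crop("side23","s23b",250,100,160,110,5)
E
```

```text
t 29.2 gp [ 0.4454 -0.1363  0.2229] x [ 0.445  0.895 -0.001] y [-0.001 -0.001 -1.   ] F [-0.6  0.2 -2.5] w 0.0138 q [-0.23  0.16  0.44  2.09 -0.09  0.9   1.37]
[-0.02  0.01 -0.01]
axial F -0.5946682691322421 axial pos -0.19953022840393536 lat 0.00041616641710276377
```

View pics/s23b.png

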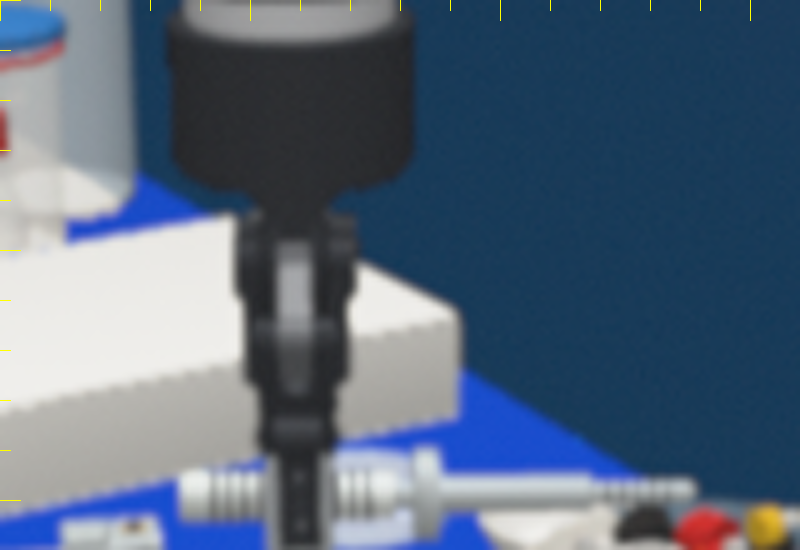

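View pics/side23.png

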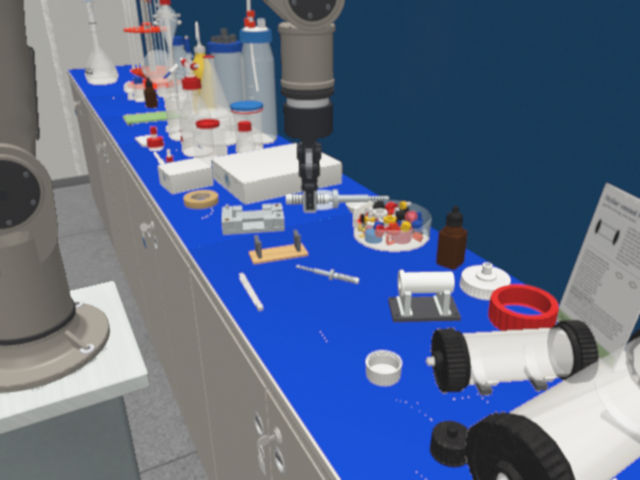

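View pics/top23.png

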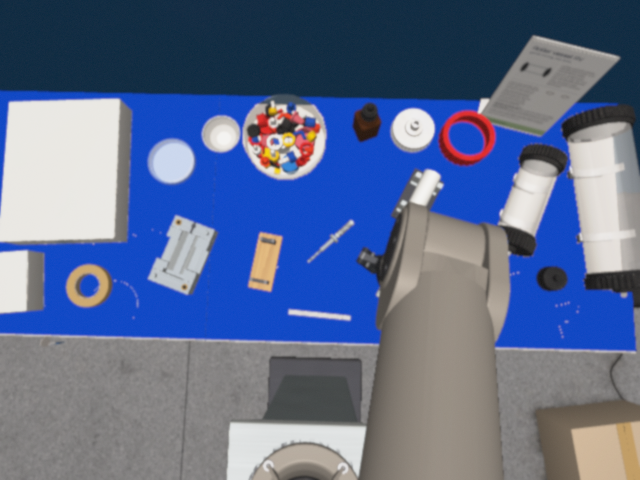

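Run:
```python
from ov import *
K,T=load("side23")
y=-.462;u=np.array([np.cos(y),np.sin(y)]);gp=np.array([.4454,-.1363]);n=np.array([-u[1],u[0]])
s=np.array([(182,495.5),(427,492),(593,489.5),(696,488.5)])/5+[250,100]-[1.2,.5]
def S(st): return [(-.083,0,0),(-.004,0,0),(.05,0,0),(.106-st,0,0)]
f=lambda p:(pj(gp3(S(p[3]),[*(gp+p[0]*u-n*.0005),p[1],y,p[2]]),K,T)-s).ravel()
o=least_squares(f,[.044,.22,0,.02],x_scale=[.01,.01,.1,.01]); print(o.x.round(4),"pitch deg",np.degrees(o.x[2]).round(2),o.fun.round(2))
ob=r.get_obs(); print(ob["clock"],np.abs(ob["qvel"]).max())
```

```text
[ 0.0443  0.2218 -0.0015  0.0217] pitch deg -0.09 [ 0.41 -0.03 -0.12  0.   -0.3   0.05 -0.   -0.04]
29.35 0.0031249722271276077
```

Run:
```python
from h import *
print(r.hand_in())
```

```text
the job is handed in; nothing more can be done
None
```

The job is done and was handed in at about 29.4 s of the 62 s allowed. It reported no verdict.

- **Sleeve:** I lifted it from the mould, laid it in the vee rest with the flange about 4–5 mm ahead of the front plate, and let go of it. My first lowering was too deep. The sleeve had slipped about 8–10 mm down in the fingers, and it pressed on the rest with a total wrist force of about 39 N. I backed off, measured again and seated it gently.
- **Measurement:** I took the larger gauge from the rack, pushed it into the bore along the rest's axis and stopped with about 10 N on the collar. By then the side pictures showed the sleeve pushed back about 5 mm, so the flange was at or on the plate. The gauge came out with no notable force and the sleeve stayed where it was.
- **Last checks:** From the side picture the stylus reads about 21.7 mm; 22 mm is expected. The gauge is held level (about -0.1°) with its axis about 22 cm above the worktop, and the arm is still. In the last pictures the petri dish and tweezers are where they were. The white cap is hidden by the arm in the top picture but shows nothing changed in the side one.

No check disagreed at the end.

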